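# Turn the waffles on the key-switched counter grill

## Task

Switch the waffle grill on by turning its key clockwise to the stop, then turn every waffle on it over with the turner, so that each lies flat on the grill with its smooth side up; do not touch waffles with the gripper. Once all are turned, put the turner back in its rest, turn the key back to off, take it out and lay it in the white dish, leaving the rest of the counter undisturbed.

Things in the scene. Friction and masses are not known exactly. Their poses are not given: they have to be found in the camera images.
- grill: Fixed steel grill, 240 (x) by 540 mm (y); origin on the counter under its centre, open front at -x, to the robot. Plate at height 45 mm; 13 ribs along x over its length, 5 mm thick, tops at height 57, at y = 0, +/-38, 76, 114, 152, 190, 228 mm; the gaps between are 33 wide, 12 deep. Low 6 mm walls at sides (y = +/-268) and back (x = 117), tops at height 76; none in front.
- waffle1: Rigid square waffle, rough crust, 80 x 80 x 14 mm, 30 to 60 g, on the grill's ribs. Origin at its centre; its +z leaves the face with the raised darker grid (up at the start); the other face is smooth. May be absent. The turner's blade passes beneath it in a rib gap without touching it. Tilted slowly it slides along the ribs; a quick turn (about 1 s) takes it over.
- waffle2: Waffle like waffle1. May be absent.
- waffle3: Waffle like waffle1. May be absent.
- waffle4: Waffle like waffle1. May be absent.
- turner_grip (a point): Grip point, centre of the turner's (spatula's) black handle. x to the blade's tip, y across, z up when flat. Handle 18 wide (y), 16 high, x = -75 to +35 mm. Steel blade 20 wide, 2.5 thick, parallel but lower: x = +60 to +160 mm, underside 60 mm below this point; a 9 mm neck joins them. 120 g.
- rest: Fixed wooden turner rest. Origin on the counter under the turner's grip point when home, x to the blade. Base plate 4 mm thick, on which the blade lies; at x = -60 mm an upright, 20 mm long in x, with a U notch open upwards, 26 mm wide, bottom at height 56, cheeks to 74, carries the handle's rear. Home: grip point at x = 0, y = 0, height 64 mm.
- switch (a joint): Key switch of the grill, rad: 0 = off, 1.4 = on at its stop; grows clockwise seen from above; stays where it is left (about 0.03 N m). The key has some 0.15 rad of play in it.
- switchbox: Fixed grey box 90 x 90 mm, top at height 66 mm, with the vertical cylinder lock in the middle of the top; origin on the counter below the lock's axis. The keyhole is a slot 24 mm along x, 10 mm along y.
- key_bow (a point): Centre of the key's black bow: 26 (x), 10 thick (y), 26 mm high; z up along the key. At the start the key (30 g) stands in the lock at off, bow centre 94 mm above the counter. Shank 7 mm thick; at its foot, 47 mm below this point, a bit 20 wide (x), 6 thick, passes the keyhole only with the bow along the slot (off). Lift 30 mm to clear.
- dish_mid (a point): Middle of the inner floor, about 8 mm above the counter, of a fixed white dish for the key: round, 110 mm across the rim, 24 mm high.
- syrup: Bystander: amber bottle 56 mm across, 130 mm high; origin at its foot.
- jar: Bystander: glass jar, 68 mm across, 90 mm high; origin at its foot.
- tumbler: Bystander: smoked tumbler 72 mm across, 110 mm high; origin at its foot.
- mug: Bystander: white mug 80 mm across, 90 mm high; origin at its foot.
- sugar: Bystander: steel bowl 80 mm across, 45 mm high; origin at its foot.
There are look-alikes about, which are no part of the job. What is shaped like the waffle1 but turquoise or yellow is not meant. Of the things that look like the part that bears dish_mid, take the one that is farthest to the robot's left at the start.

How it is judged:
By the outcome, as a careful person would: the job done as asked, in the order asked, and still so for the second after the job is handed in, with the robot touching nothing.
Of waffle1, waffle2, waffle3, waffle4 only 3 to 4 are there at a start; the rules pass over those that are not, and their reading is None.
At some moment in a run one of waffle1, waffle2, waffle3, waffle4 may be knocked a few centimetres aside while the robot is not near it.
It also fails if it takes over 210 s, if anything falls off the work surface, if the arm or the gripper's body presses on something with over 40 N, if the wrist force passes 120 N, or if a joint passes its speed limit or range.

## Robot

A 6-joint arm with a two-finger parallel gripper is mounted at the origin on the work surface. World frame = base frame: x ahead of the robot, y to its left, z up, the work surface at z = 0. Lengths are in m, angles in rad, forces in N, time in s.
With the tool pointing down it reaches from about 0.35 to 0.775 m from the base axis. Payload 5.5 kg.
Tool frame: the origin (TCP) lies where the fingers leave the gripper's body, on its centre line; the fingertips stand 73 mm ahead of it and the grasp point (between the pads) lies 54 mm ahead of it; z points along the fingers, y is the direction in which the jaws open and shut (so a half turn about z gives the same grasp; the last joint's range is limited). The gripper opens to 85 mm and grips with 20 to 120 N. Pads are 22 mm wide; open, the fingers measure 114 mm over their backs; the gripper's body (76 mm by 85 mm) begins 54 mm behind the grasp point. The pads swing forward as they close: fully open they stand 13 mm farther back than shut.
Start: joints at [0.993, 0.313, 0.046, 1.304, 0, 1.431], TCP at [0.244, 0.521, 0.304] pointing down, gripper open.
Joint ranges: [-2.76, 2.76], [-0.86, 1.69], [-1.03, 1.26], [-2.2, 2.34], [-1.47, 1.5], [-3.14, 3.14]. Speed limits (rad/s): [2.57, 2.57, 3.14, 3.14, 3.14, 3.14].

## Interface

Orientations are given as a unit quaternion [w, x, y, z].
In Python, from workcell import env, read_camera, job, cut_out gives the robot as it stands.
- The arm moves only by the tool servo_tool, never from a script. Its argument "deltas" is a list of rows, each an object of numbers: "dx", "dy", "dz": the shift along the world's x, y, z in mm; "rx", "ry", "rz": the turn, a rotation vector about the world's x, y, z in rad; "fingers": the closure, from -1 (fully open) to 1 (shut). A call has 1 to 8 rows; each row shifts and turns the commanded pose from where the row before left it; what a row does not reach is not made up. A row lasts 1/10 s, in which the tool goes at most 50 mm and 8.59 degrees, less where a joint would pass 70% of its speed; a pose out of reach is approached as far as the arm can. A call is refused whole if a number of a shift passes 50 or a number of a turn 0.15, either way. A call with a gripper value outside its range is refused whole. The fingers move at their own pace and stop on an object; "newtons" is the grip in N (left out, the last holds). Time passes only in rows, so rows that do not move let the fingers close. It gives the time, the measured TCP pose, the force and the opening at its end, in the units of the state.
- env.get_state(): the state, without advancing time (a new reading comes with each control period).
- read_camera(name): name is "side" or "top"; returns a dict with "img" (420x560x3 uint8, red, green, blue), "intrinsics" (3x3 intrinsics, pixels), "extrinsics" (4x4, takes a point from camera to world coordinates). Camera axes: x right, y down, z forward; pixel columns grow to the right and rows downward; lengths in m; the calibration is good to about 2 mm. A picture is of the moment at which its call begins. There is no depth.
- job.hand_in(): hands the job in, once; it reports no verdict.
Trained networks look in the newest picture that a camera, given by its name, has taken for a name from the list of things; names that differ only in an ending like _2 or _b are one class to them, and where a whole thing is asked for, a point or a joint stands for the part that bears it (a point fixed in the world has none). Each returns a list of dicts, best first, with "confidence" (0 to 1); they miss things now and then, are a little off and sometimes report something else, mostly with a low value. They report only what shows in the picture. A call takes as long as a camera call. They do not tell look-alikes from the thing itself.
- cut_out(target, camera): "region" (420x560 bool, what is visible of it) and "extent" ([left, top, right, bottom] in pixels, round what is visible of it).
The state is a dict: "clock": time; "joint_pos": joint angles; "qvel": joint speeds; "tau": joint torques, N m; "tcp_pos": TCP position; "orientation": TCP orientation; "wrist_force": force on the tool from outside, world axes, zero at the start; "ft_torque": the same for the moment, N m; "finger_gap": finger opening in m.
Only numpy, scipy, OpenCV 4.12 (cv2) and the standard library are available. Lean on these libraries where they do the work, as an engineer would, in place of code of your own. Each camera call takes 0.05 s, during which the arm holds its last target. There are 200 camera calls.

## Working session

There is one attempt and no reset: what is moved stays moved. The work goes in short steps, Python scripts to look and compute and a tool call to move; the robot and the scene stay as the last step left them, time stands still between calls to the robot, and variables do not carry over. Pictures are saved under pics/ and viewed, about 12 in all and at most 16, crops included, and the job is handed in when it is done.

Besides the shell and the picture viewer there is one more tool, called after "Request:" as name(argument=value, ...), one argument or row to a line, values as JSON. servo_tool: Moves the arm, as the interface text tells. Its arguments: {"type":"object","properties":{"deltas":{"type":"array"},"newtons":{"type":"number"}},"required":["deltas"]}

```bash
ls; mkdir -p pics; cat > h.py <<'E'
import numpy as np, cv2
from workcell import env, read_camera, job, cut_out
def ray(c,u,v,z):
    K=c["intrinsics"];E=c["extrinsics"]
    d=E[:3,:3]@np.linalg.solve(K,[u,v,1.]);o=E[:3,3]
    return (o+d*(z-o[2])/d[2])
def proj(c,p):
    E=c["extrinsics"];q=E[:3,:3].T@(np.array(p)-E[:3,3]);q=c["intrinsics"]@q
    return q[:2]/q[2]
def save(c,n): cv2.imwrite("pics/"+n+".png",cv2.cvtColor(c["img"],cv2.COLOR_RGB2BGR))
E
python3 - <<'E'
from h import *
for n in("top","side"):
    c=read_camera(n);save(c,n+"0");print(n,c["intrinsics"].round(1).tolist(),c["extrinsics"].round(3).tolist())
    for t,z in (("grill",.045),("waffle1",.07),("turner_grip",.06),("rest",.0),("switchbox",.066),("key_bow",.1),("dish_mid",.02)):
        for d in cut_out(t,n):
            e=np.array(d["extent"]);print(t,round(d["confidence"],2),e.round().tolist(),ray(c,(e[0]+e[2])/2,(e[1]+e[3])/2,z).round(3)[:2])
print(env.get_state())
E
```

```text
pics
top [[395.2, 0.0, 276.1], [0.0, 395.2, 212.1], [0.0, 0.0, 1.0]] [[0.008, -0.985, 0.17, 0.319], [-1.0, -0.009, -0.002, 0.008], [0.003, -0.17, -0.986, 1.222], [0.0, 0.0, 0.0, 1.0]]
grill 0.81 [181.0, 124.0, 369.0, 210.0] [0.664 0.01 ]
grill 0.57 [331.0, 154.0, 361.0, 182.0] [ 0.663 -0.208]
waffle1 0.95 [392.0, 136.0, 417.0, 162.0] [ 0.715 -0.383]
waffle1 0.92 [334.0, 153.0, 360.0, 181.0] [ 0.657 -0.207]
waffle1 0.75 [307.0, 154.0, 329.0, 179.0] [ 0.658 -0.118]
waffle1 0.74 [237.0, 147.0, 271.0, 179.0] [0.667 0.075]
waffle1 0.72 [133.0, 130.0, 170.0, 163.0] [0.717 0.387]
waffle1 0.71 [268.0, 156.0, 300.0, 184.0] [ 0.646 -0.015]
turner_grip 0.67 [140.0, 181.0, 151.0, 253.0] [0.501 0.395]
turner_grip 0.2 [314.0, 223.0, 347.0, 262.0] [ 0.43  -0.155]
rest 0.88 [132.0, 176.0, 157.0, 258.0] [0.51  0.418]
switchbox 0.73 [388.0, 184.0, 425.0, 214.0] [ 0.561 -0.384]
key_bow 0.54 [412.0, 188.0, 417.0, 201.0] [ 0.568 -0.394]
dish_mid 0.91 [316.0, 222.0, 348.0, 262.0] [ 0.435 -0.165]
dish_mid 0.86 [347.0, 285.0, 386.0, 318.0] [ 0.259 -0.265]
dish_mid 0.51 [193.0, 249.0, 218.0, 273.0] [0.374 0.
[... 1187 characters left out ...]
, 212.0, 320.0] [ 0.263 -0.259]
{'clock': 0.8, 'joint_pos': array([9.93399692e-01, 3.13173397e-01, 4.61293159e-02, 1.30358149e+00,
       2.26863893e-05, 1.43123270e+00]), 'qvel': array([-0.00016556, -0.0004057 ,  0.0001564 ,  0.00028461,  0.00069596,
       -0.00084279]), 'tau': array([-1.28545969e-03, -4.80390358e+01,  2.98794329e+01, -7.50234085e-05,
       -1.38292944e-04,  2.81111348e-06]), 'tcp_pos': array([0.24380082, 0.52081244, 0.30395034]), 'orientation': array([1.93324258e-05, 2.17172113e-01, 9.76133324e-01, 8.39292120e-05]), 'wrist_force': array([ 1.10386763, -0.85352048, -1.03893665]), 'ft_torque': array([-0.03575512,  0.0308811 ,  0.01725546]), 'finger_gap': 0.0856153662985944}
```

```bash
python3 - <<'E'
import cv2
a=cv2.imread("pics/top0.png")[110:340,100:460];cv2.imwrite("pics/t0c.png",cv2.resize(a,None,fx=2.2,fy=2.2,interpolation=cv2.INTER_CUBIC))
a=cv2.imread("pics/side0.png")[110:380,160:430];cv2.imwrite("pics/s0c.png",cv2.resize(a,None,fx=2.2,fy=2.2,interpolation=cv2.INTER_CUBIC))
E
```

```text
(no output)
```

View pics/t0c.png

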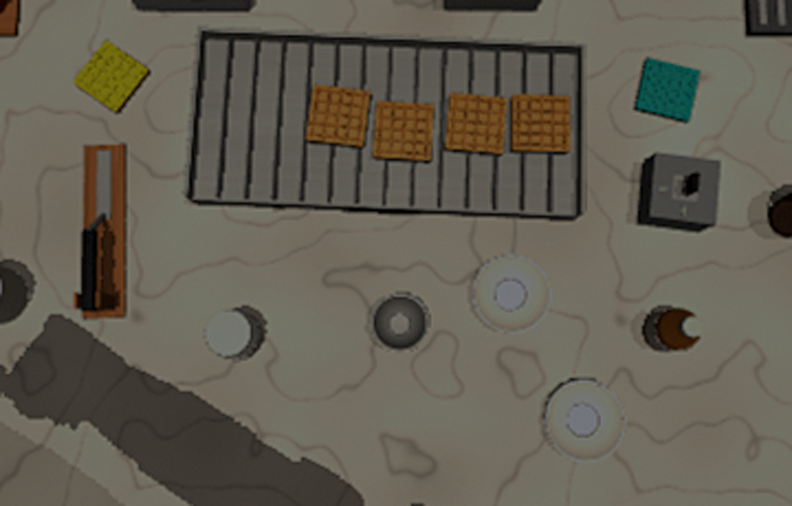

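View pics/s0c.png

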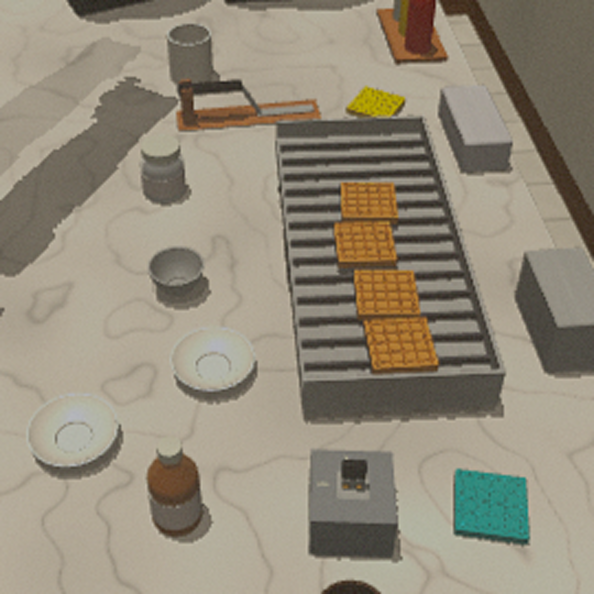

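```bash
cat >> h.py <<'E'
def tri(cs,ps):
    A=[];b=[]
    for c,(u,v) in zip(cs,ps):
        E=c["extrinsics"];d=E[:3,:3]@np.linalg.solve(c["intrinsics"],[u,v,1.]);d/=np.linalg.norm(d)
        M=np.eye(3)-np.outer(d,d);A.append(M);b.append(M@E[:3,3])
    A=np.vstack(A);b=np.hstack(b);p=np.linalg.lstsq(A,b,rcond=None)[0];return p,np.linalg.norm(A@p-b)
E
python3 - <<'E'
from h import *
from scipy.optimize import least_squares
T=read_camera("top");S=read_camera("side")
t=lambda x,y:(x/2.2+100,y/2.2+110)
s=lambda x,y:(x/2.2+160,y/2.2+110)
print("key",tri([T,S],[t(691,182),s(354,468)]))
print("handle rear/front",tri([T,S],[t(90,303),s(184,88)]),tri([T,S],[t(96,228),s(240,86)]))
for p in ((84,145),(124,145),(126,318),(84,318)): print("restbase",ray(T,*t(*p),.002).round(4))
for p in ((178,125),(318,120),(320,106)): print("restbaseS",ray(S,*s(*p),.002).round(4))
print("dish",ray(T,*t(510,292),.01),ray(S,*s(214,366),.01), "dish rim",ray(T,*t(510,293),.024),ray(S,*s(214,360),.024))
print("boxtop",[ray(T,*t(*p),.066).round(3)[:2] for p in ((650,153),(719,163),(713,230),(643,220))],[ray(S,*s(*p),.066).round(3)[:2] for p in ((310,451),(393,451),(397,503),(309,502))])
obs=[(T,t(202,32),(.12,.271)),(T,t(583,45),(.12,-.271)),(T,t(579,217),(-.12,-.271)),(T,t(190,201),(-.12,.271)),(S,s(499,374),(.12,-.271)),(S,s(301,383),(-.12,-.271)),(S,s(276,122),(-.12,.271)),(S,s(425,119),(.12,.271))]
def w(q,l,z): c,n=np.cos(q[2]),np.sin(q[2]);return [q[0]+c*l[0]-n*l[1],q[1]+n*l[0]+c*l[1],z]
f=lambda q:np.hstack([proj(c,w(q,l,.076))-p for c,p,l in obs])
r=least_squares(f,[.66,0,0]);print("grill",r.x,r.fun.round(1))
for d in cut_out("waffle1","top"):
    m=d["region"].astype(np.uint8);(cx,cy),sz,a=cv2.minAreaRect(cv2.findNonZero(m));p=ray(T,cx,cy,.071);q=r.x
    l=np.array([[np.cos(q[2]),np.sin(q[2])],[-np.sin(q[2]),np.cos(q[2])]])@(p[:2]-q[:2]);print(round(d["confidence"],2),p[:2].round(3),"local",l.round(3),np.round(sz,1),round(a))
E
```

```text
key (array([ 0.57577387, -0.396468  ,  0.09432459]), np.float64(0.0014480566345463474))
handle rear/front (array([0.41255376, 0.39974152, 0.06870299]), np.float64(0.004784242475986517)) (array([0.51031193, 0.39819166, 0.06822125]), np.float64(0.00046957673500067803))
restbase [0.6423 0.4458 0.002 ]
restbase [0.6429 0.388  0.002 ]
restbase [0.3939 0.3703 0.002 ]
restbase [0.3934 0.4289 0.002 ]
restbaseS [0.4012 0.389  0.002 ]
restbaseS [0.6436 0.3807 0.002 ]
restbaseS [0.6528 0.4236 0.002 ]
dish [ 0.43419896 -0.16567556  0.01      ] [ 0.43697241 -0.16862595  0.01      ] dish rim [ 0.43149163 -0.16364553  0.024     ] [ 0.43742639 -0.17084991  0.024     ]
boxtop [array([ 0.621, -0.352]), array([ 0.608, -0.446]), array([ 0.515, -0.433]), array([ 0.528, -0.339])] [array([ 0.537, -0.35 ]), array([ 0.628, -0.359]), array([ 0.62 , -0.424]), array([ 0.528, -0.414])]
grill [ 0.66256505  0.00513743 -0.03735176] [-1.6 -2.   2.4 -0.   3.7 -1.  -2.8 -2.1  0.8  0.2 -1.7  0.  -2.2 -0.9
 -2.1 -1.8]
0.82 [ 0.659 -0.114] local [ 0.001 -0.119] [26.6 26.3] 5
0.76 [ 0.661 -0.203] local [ 0.006 -0.208] [26. 26.] 90
0.74 [0.722 0.39 ] local [0.045 0.387] [25.2 25.8] 37
0.63 [ 0.71  -0.379] local [ 0.061 -0.382] [26.4 25. ] 14
0.62 [ 0.647 -0.014] local [-0.014 -0.02 ] [26.4 26.4] 4
0.58 [0.668 0.075] local [0.003 0.07 ] [27.6 26.3] 7
```

Request:
servo_tool(
  deltas=[
    {"dx": 20, "dy": -40, "rz": 0.06},
    {"dx": 20, "dy": -45, "rz": 0.06},
    {"dx": 20, "dy": -45, "rz": 0.06},
    {"dx": 20, "dy": -45, "rz": 0.06},
    {"dx": 20, "dy": -45, "rz": 0.06},
    {"dx": 20, "dy": -45, "rz": 0.06},
    {"dx": 20, "dy": -45, "rz": 0.06},
    {"dx": 20, "dy": -45, "rz": 0.02},
  ],
)

```text
invalid input at $.deltas[0]: expected keys dx, dy, dz, rx, ry, rz, fingers
```

Request:
servo_tool(
  deltas=[
    {"dx": 20, "dy": -40, "dz": 0, "rx": 0, "ry": 0, "rz": 0.04, "fingers": -1},
    {"dx": 20, "dy": -40, "dz": 0, "rx": 0, "ry": 0, "rz": 0.04, "fingers": -1},
    {"dx": 20, "dy": -40, "dz": 0, "rx": 0, "ry": 0, "rz": 0.04, "fingers": -1},
    {"dx": 20, "dy": -40, "dz": 0, "rx": 0, "ry": 0, "rz": 0.04, "fingers": -1},
    {"dx": 20, "dy": -40, "dz": 0, "rx": 0, "ry": 0, "rz": 0.04, "fingers": -1},
    {"dx": 20, "dy": -40, "dz": 0, "rx": 0, "ry": 0, "rz": 0.04, "fingers": -1},
    {"dx": 20, "dy": -40, "dz": 0, "rx": 0, "ry": 0, "rz": 0.04, "fingers": -1},
    {"dx": 20, "dy": -40, "dz": 0, "rx": 0, "ry": 0, "rz": 0.04, "fingers": -1},
  ],
)

```text
clock: 1.75
tcp_pos: [0.4043, 0.1991, 0.3042]
orientation: [0.0, 0.058, 0.998, 0.0]
wrist_force: [1.1, 0.1, -0.7]
finger_gap: 0.0862
```

Request:
servo_tool(
  deltas=[
    {"dx": 15, "dy": -40, "dz": 0, "rx": 0, "ry": 0, "rz": 0, "fingers": -1},
    {"dx": 15, "dy": -40, "dz": 0, "rx": 0, "ry": 0, "rz": 0, "fingers": -1},
    {"dx": 15, "dy": -40, "dz": 0, "rx": 0, "ry": 0, "rz": 0, "fingers": -1},
    {"dx": 15, "dy": -40, "dz": 0, "rx": 0, "ry": 0, "rz": 0, "fingers": -1},
    {"dx": 15, "dy": -40, "dz": 0, "rx": 0, "ry": 0, "rz": 0, "fingers": -1},
    {"dx": 15, "dy": -40, "dz": 0, "rx": 0, "ry": 0, "rz": 0, "fingers": -1},
    {"dx": 15, "dy": -40, "dz": 0, "rx": 0, "ry": 0, "rz": 0, "fingers": -1},
    {"dx": 15, "dy": -40, "dz": 0, "rx": 0, "ry": 0, "rz": 0, "fingers": -1},
  ],
)

```text
clock: 2.55
tcp_pos: [0.5242, -0.121, 0.3041]
orientation: [0.0, 0.059, 0.998, 0.0]
wrist_force: [0.5, 0.4, 0.3]
finger_gap: 0.0853
```

Request:
servo_tool(
  deltas=[
    {"dx": 8, "dy": -40, "dz": 0, "rx": 0, "ry": 0, "rz": 0, "fingers": -1},
    {"dx": 8, "dy": -40, "dz": 0, "rx": 0, "ry": 0, "rz": 0, "fingers": -1},
    {"dx": 8, "dy": -40, "dz": 0, "rx": 0, "ry": 0, "rz": 0, "fingers": -1},
    {"dx": 8, "dy": -40, "dz": 0, "rx": 0, "ry": 0, "rz": 0, "fingers": -1},
    {"dx": 8, "dy": -40, "dz": -20, "rx": 0, "ry": 0, "rz": 0, "fingers": -1},
    {"dx": 8, "dy": -40, "dz": -20, "rx": 0, "ry": 0, "rz": 0, "fingers": -1},
    {"dx": 4, "dy": -37, "dz": -20, "rx": 0, "ry": 0, "rz": 0, "fingers": -1},
    {"dx": 0, "dy": 0, "dz": 0, "rx": 0, "ry": 0, "rz": 0, "fingers": -1},
  ],
)

```text
clock: 3.35
tcp_pos: [0.5744, -0.4002, 0.2386]
orientation: [-0.002, 0.061, 0.998, 0.001]
wrist_force: [-0.0, -0.4, -0.4]
finger_gap: 0.0855
```

```bash
cat >> h.py <<'E'
from scipy.optimize import least_squares
E
python3 - <<'E'
from h import *
T=read_camera("top");S=read_camera("side")
a=cv2.cvtColor(S["img"],cv2.COLOR_RGB2BGR)[270:390,270:360];b=cv2.cvtColor(T["img"],cv2.COLOR_RGB2BGR)[165:275,120:220]
cc=cv2.cvtColor(S["img"],cv2.COLOR_RGB2BGR)[105:180,225:325]
f=lambda i,w,h:cv2.resize(i,(w,h),interpolation=cv2.INTER_CUBIC)
left=np.vstack([f(b,400,440)]);out=np.hstack([f(a,400,533),np.vstack([f(cc,390,293)*1,f(b[:60],390,240)])])
cv2.imwrite("pics/k1.png",out)
np.savez("f1.npz",T=T["img"],S=S["img"])
g=cv2.cvtColor(T["img"],cv2.COLOR_RGB2BGR)[115:215,175:375];cv2.imwrite("pics/g1.png",f(g,800,400))
print(cut_out("key_bow","side")[0]["extent"] if cut_out("key_bow","side") else None)
E
```

```text
None
```

View pics/k1.png

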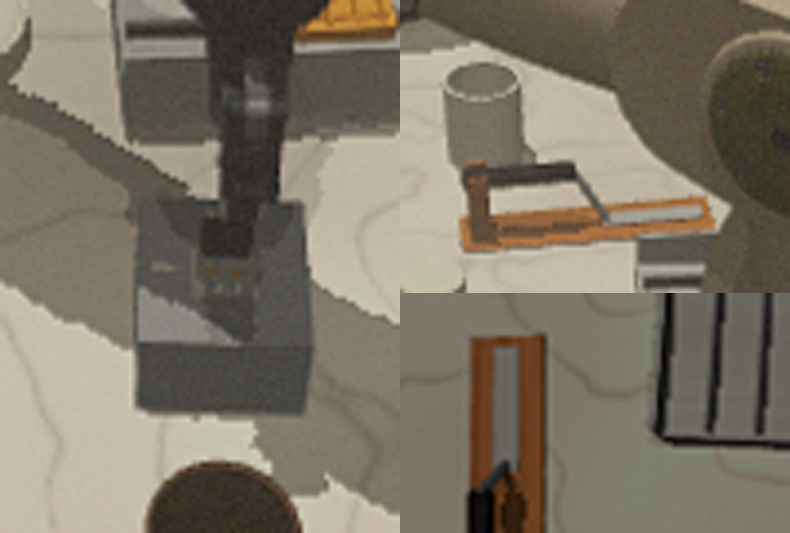

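View pics/g1.png

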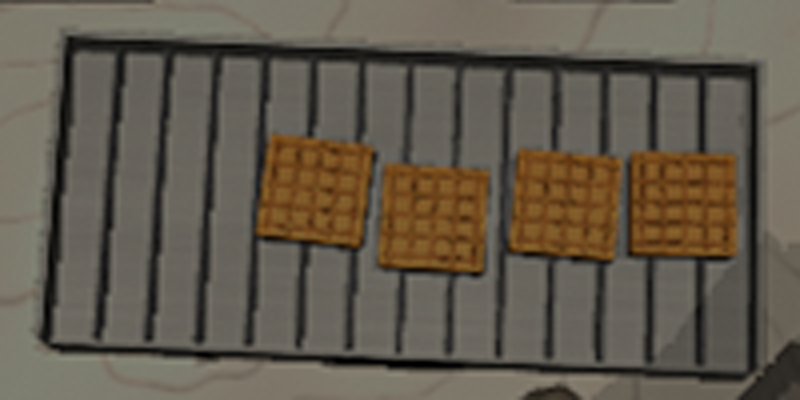

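```bash
python3 - <<'E'
from h import *
T=read_camera("top");S=read_camera("side")
t=lambda x,y:(x/4+175-.4,y/4+115-.4)
bx=[120,170,218,266,313,361,410,459,508,556,605,653,702];by=[50,55,58,60,62,65,67,68,70,72,73,75,77]
fx=[98,148,198,249,300,350,399,448,499,549,598,647,699];fy=[338,341,343,345,346,349,352,354,356,358,360,362,365]
P=[(t(a,b),(.114,.228-.038*i)) for i,(a,b) in enumerate(zip(bx,by))]+[(t(a,b),(-.12,.228-.038*i)) for i,(a,b) in enumerate(zip(fx,fy))]
def w(q,l,z): c,n=np.cos(q[2]),np.sin(q[2]);return [q[0]+c*l[0]-n*l[1],q[1]+n*l[0]+c*l[1],z]
r=least_squares(lambda q:np.hstack([(proj(T,w(q,l,.057))-p)*[1,.5] for p,l in P]),[.66,0,0]);q=r.x
print("grill",q.round(4),np.abs(r.fun).max(),r.fun.reshape(-1,2).mean(0), r.fun.reshape(2,13,2).mean(1))
np.save("grill.npy",q)
R=np.array([[np.cos(q[2]),np.sin(q[2])],[-np.sin(q[2]),np.cos(q[2])]])
for W in ([(270,135),(373,147),(360,248),(257,238)],[(385,164),(490,170),(483,272),(378,267)],[(517,150),(621,158),(613,260),(510,250)],[(630,152),(737,152),(739,257),(630,257)]):
    C=np.array([ray(T,*t(*p),.071)[:2] for p in W]);L=(C-q[:2])@R.T;print(C.mean(0).round(4),L.mean(0).round(4),L.round(3).tolist())
# side check of the fit
from itertools import product
im=S["img"][...,::-1].copy()
for i in range(13): cv2.line(im,*[tuple(np.round(proj(S,w(q,(x,.228-.038*i),.057))).astype(int).tolist()) for x in (-.12,.114)],(0,0,255),1)
b=cv2.cvtColor(S["img"],cv2.COLOR_RGB2BGR)
cv2.imwrite("pics/ov.png",cv2.resize(np.hstack([im[140:310,270:400],b[140:310,270:400]]),None,fx=3,fy=3,interpolation=cv2.INTER_NEAREST))
# rest & turner: k1 crops
tt=lambda x,y:(x/3.9+120,y/4+165); ss=lambda x,y:(x/3.9+225,y/3.907+105)
print("restbase top",[ray(T,*tt(x-400,y-293),.004).round(4)[:2].tolist() for x,y in ((472,337),(545,337))])
print("blade tip",ray(T,*tt(507-400,347-293),.0065)[:2],ray(S,*ss(703-400,210),.0065)[:2])
print("blade root",ray(T,*tt(505-400,462-293),.0065)[:2],ray(S,*ss(607-400,219),.0065)[:2])
print("handle front top side", ray(S,*ss(574-400,166),.072)[:2], ray(S,*ss(466-400,175),.072)[:2])
print("key",tri([T,S],[(414.1,192.7),(320.7,324)]))
E
```

```text
grill [ 0.6657  0.0085 -0.033 ] 1.0822288194835323 [ 0.00109745 -0.0422186 ] [[ 0.06580814 -0.66716839]
 [-0.06361324  0.58273119]]
[0.6689 0.0764] [0.001 0.068] [[0.044, 0.104], [0.038, 0.026], [-0.041, 0.032], [-0.037, 0.11]]
[ 0.6493 -0.0136] [-0.0157 -0.0225] [[0.025, 0.016], [0.024, -0.063], [-0.056, -0.061], [-0.055, 0.018]]
[ 0.6609 -0.1125] [-0.0008 -0.1211] [[0.04, -0.083], [0.037, -0.162], [-0.043, -0.158], [-0.038, -0.08]]
[ 0.6618 -0.2021] [ 0.003  -0.2106] [[0.042, -0.169], [0.046, -0.25], [-0.036, -0.252], [-0.04, -0.171]]
restbase top [[0.6415, 0.4442], [0.6421, 0.3848]]
blade tip [0.6329529  0.41435083] [0.64060182 0.41403139]
blade root [0.54048146 0.41006515] [0.54450605 0.40746632]
handle front top side [0.513026   0.40319877] [0.40967589 0.39740691]
key (array([ 0.57590507, -0.39760539,  0.09120912]), np.float64(0.0005417420468969794))
```

View pics/ov.png

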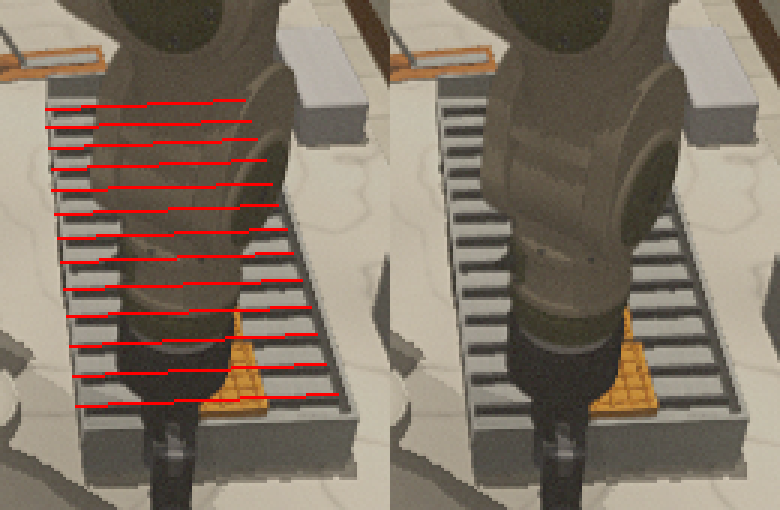

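Request:
servo_tool(
  newtons=60,
  deltas=[
    {"dx": 0, "dy": 0, "dz": -30, "rx": 0, "ry": 0, "rz": 0, "fingers": -1},
    {"dx": 0, "dy": -1, "dz": -30, "rx": 0, "ry": 0, "rz": 0, "fingers": -1},
    {"dx": 0, "dy": 0, "dz": -20, "rx": 0, "ry": 0, "rz": 0, "fingers": -1},
    {"dx": 0, "dy": 0, "dz": -14, "rx": 0, "ry": 0, "rz": 0, "fingers": -1},
    {"dx": 0, "dy": 0, "dz": 0, "rx": 0, "ry": 0, "rz": 0, "fingers": 1},
    {"dx": 0, "dy": 0, "dz": 0, "rx": 0, "ry": 0, "rz": 0, "fingers": 1},
    {"dx": 0, "dy": 0, "dz": 0, "rx": 0, "ry": 0, "rz": 0, "fingers": 1},
    {"dx": 0, "dy": 0, "dz": 0, "rx": 0, "ry": 0, "rz": 0, "fingers": 1},
  ],
)

```text
clock: 4.4
tcp_pos: [0.5765, -0.3977, 0.1516]
orientation: [0.001, 0.059, 0.998, -0.001]
wrist_force: [-0.9, 0.6, -0.8]
finger_gap: 0.0282
```

Request:
servo_tool(
  deltas=[
    {"dx": 0, "dy": 0, "dz": 0, "rx": 0, "ry": 0, "rz": 0, "fingers": 1},
    {"dx": 0, "dy": 0, "dz": 0, "rx": 0, "ry": 0, "rz": 0, "fingers": 1},
    {"dx": 0, "dy": 0, "dz": 0, "rx": 0, "ry": 0, "rz": 0, "fingers": 1},
    {"dx": 0, "dy": 0, "dz": 0, "rx": 0, "ry": 0, "rz": 0, "fingers": 1},
  ],
)

```text
clock: 4.8
tcp_pos: [0.5762, -0.3972, 0.151]
orientation: [0.001, 0.059, 0.998, -0.0]
wrist_force: [0.6, 1.9, 5.6]
finger_gap: 0.0091
```

Request:
servo_tool(
  deltas=[
    {"dx": 0, "dy": 0, "dz": 0, "rx": 0, "ry": 0, "rz": -0.14, "fingers": 1},
    {"dx": 0, "dy": 0, "dz": 0, "rx": 0, "ry": 0, "rz": -0.14, "fingers": 1},
    {"dx": 0, "dy": 0, "dz": 0, "rx": 0, "ry": 0, "rz": -0.14, "fingers": 1},
    {"dx": 0, "dy": 0, "dz": 0, "rx": 0, "ry": 0, "rz": -0.14, "fingers": 1},
    {"dx": 0, "dy": 0, "dz": 0, "rx": 0, "ry": 0, "rz": -0.14, "fingers": 1},
    {"dx": 0, "dy": 0, "dz": 0, "rx": 0, "ry": 0, "rz": -0.14, "fingers": 1},
    {"dx": 0, "dy": 0, "dz": 0, "rx": 0, "ry": 0, "rz": -0.14, "fingers": 1},
    {"dx": 0, "dy": 0, "dz": 0, "rx": 0, "ry": 0, "rz": -0.14, "fingers": 1},
  ],
)

```text
clock: 5.6
tcp_pos: [0.5754, -0.3977, 0.151]
orientation: [0.0, 0.583, 0.813, -0.001]
wrist_force: [-2.9, 0.8, 6.5]
finger_gap: 0.009
```

Request:
servo_tool(
  deltas=[
    {"dx": 0, "dy": 0, "dz": 0, "rx": 0, "ry": 0, "rz": -0.12, "fingers": 1},
    {"dx": 0, "dy": 0, "dz": 0, "rx": 0, "ry": 0, "rz": -0.12, "fingers": 1},
    {"dx": 0, "dy": 0, "dz": 0, "rx": 0, "ry": 0, "rz": -0.08, "fingers": 1},
    {"dx": 0, "dy": 0, "dz": 0, "rx": 0, "ry": 0, "rz": -0.06, "fingers": 1},
    {"dx": 0, "dy": 0, "dz": 0, "rx": 0, "ry": 0, "rz": 0, "fingers": 1},
    {"dx": 0, "dy": 0, "dz": 0, "rx": 0, "ry": 0, "rz": 0, "fingers": 1},
  ],
)

```text
clock: 6.2
tcp_pos: [0.5749, -0.3977, 0.1509]
orientation: [-0.0, 0.724, 0.69, -0.001]
wrist_force: [-3.7, 1.0, 7.7]
finger_gap: 0.0091
```

```bash
python3 -c "
from h import *
s=env.get_state();print(s)"
```

```text
{'clock': 6.2, 'joint_pos': array([-0.71927563,  0.62593996,  0.15981267,  1.10487231, -0.00194579,
        0.89927646]), 'qvel': array([-0.00044564,  0.00036335,  0.00054358,  0.00042275, -0.00040983,
       -0.00270482]), 'tau': array([ 1.23623706e+00, -5.86547935e+01,  2.77792150e+01, -1.63570002e+00,
        7.09642153e-01,  2.86028202e-02]), 'tcp_pos': array([ 0.57487175, -0.39771104,  0.15092618]), 'orientation': array([-1.37814331e-05,  7.23787406e-01,  6.90022343e-01, -9.78093886e-04]), 'wrist_force': array([-3.73295152,  1.01045676,  7.68443927]), 'ft_torque': array([0.12159051, 1.00339971, 0.02467625]), 'finger_gap': 0.00912677218598398}
```

Request:
servo_tool(
  deltas=[
    {"dx": 0, "dy": 0, "dz": 0, "rx": 0, "ry": 0, "rz": -0.06, "fingers": 1},
    {"dx": 0, "dy": 0, "dz": 0, "rx": 0, "ry": 0, "rz": -0.06, "fingers": 1},
    {"dx": 0, "dy": 0, "dz": 0, "rx": 0, "ry": 0, "rz": -0.05, "fingers": 1},
    {"dx": 0, "dy": 0, "dz": 0, "rx": 0, "ry": 0, "rz": 0, "fingers": 1},
    {"dx": 0, "dy": 0, "dz": 0, "rx": 0, "ry": 0, "rz": 0, "fingers": 1},
  ],
)

```text
clock: 6.7
tcp_pos: [0.5747, -0.397, 0.151]
orientation: [-0.0, 0.779, 0.627, -0.001]
wrist_force: [-6.1, 1.9, 9.5]
finger_gap: 0.009
```

```bash
python3 -c "
from h import *
s=env.get_state();print(s['ft_torque'],s['orientation'],s['wrist_force'],s['joint_pos'])"
```

```text
[0.50764877 1.12970555 0.61880972] [-4.85970799e-04  7.79182703e-01  6.26796008e-01 -9.18706271e-04] [-6.05340682  1.89200671  9.50671974] [-0.71879589  0.62566749  0.15945596  1.10586109 -0.00164068  1.06792817]
```

Request:
servo_tool(
  deltas=[
    {"dx": 0, "dy": 0, "dz": 0, "rx": 0, "ry": 0, "rz": 0.05, "fingers": -1},
    {"dx": 0, "dy": 0, "dz": 0, "rx": 0, "ry": 0, "rz": 0, "fingers": -1},
    {"dx": 0, "dy": 0, "dz": 0, "rx": 0, "ry": 0, "rz": 0, "fingers": -1},
    {"dx": 0, "dy": 0, "dz": 0, "rx": 0, "ry": 0, "rz": 0, "fingers": -1},
    {"dx": 0, "dy": 0, "dz": 30, "rx": 0, "ry": 0, "rz": 0, "fingers": -1},
    {"dx": 0, "dy": 0, "dz": 40, "rx": 0, "ry": 0, "rz": 0, "fingers": -1},
    {"dx": 0, "dy": 0, "dz": 40, "rx": 0, "ry": 0, "rz": 0, "fingers": -1},
    {"dx": 0, "dy": 0, "dz": 40, "rx": 0, "ry": 0, "rz": 0, "fingers": -1},
  ],
)

```text
clock: 7.5
tcp_pos: [0.5756, -0.3971, 0.3012]
orientation: [-0.0, 0.764, 0.645, -0.0]
wrist_force: [0.6, -0.5, 0.0]
finger_gap: 0.0855
```

Request:
servo_tool(
  deltas=[
    {"dx": -4, "dy": 40, "dz": 0, "rx": 0, "ry": 0, "rz": 0.1, "fingers": -1},
    {"dx": -4, "dy": 40, "dz": 0, "rx": 0, "ry": 0, "rz": 0.1, "fingers": -1},
    {"dx": -4, "dy": 40, "dz": 0, "rx": 0, "ry": 0, "rz": 0.1, "fingers": -1},
    {"dx": -4, "dy": 40, "dz": 0, "rx": 0, "ry": 0, "rz": 0.1, "fingers": -1},
    {"dx": -4, "dy": 40, "dz": 0, "rx": 0, "ry": 0, "rz": 0.1, "fingers": -1},
    {"dx": -4, "dy": 40, "dz": 0, "rx": 0, "ry": 0, "rz": 0.1, "fingers": -1},
    {"dx": -4, "dy": 40, "dz": 0, "rx": 0, "ry": 0, "rz": 0.1, "fingers": -1},
    {"dx": -4, "dy": 40, "dz": 0, "rx": 0, "ry": 0, "rz": 0.1, "fingers": -1},
  ],
)

```text
clock: 8.3
tcp_pos: [0.5434, -0.0757, 0.3]
orientation: [0.0, 0.45, 0.893, 0.0]
wrist_force: [0.2, -0.2, -1.1]
finger_gap: 0.0854
```

Request:
servo_tool(
  deltas=[
    {"dx": -4, "dy": 40, "dz": 0, "rx": 0, "ry": 0, "rz": 0.1, "fingers": -1},
    {"dx": -4, "dy": 40, "dz": 0, "rx": 0, "ry": 0, "rz": 0.1, "fingers": -1},
    {"dx": -4, "dy": 40, "dz": 0, "rx": 0, "ry": 0, "rz": 0.1, "fingers": -1},
    {"dx": -4, "dy": 40, "dz": 0, "rx": 0, "ry": 0, "rz": 0.1, "fingers": -1},
    {"dx": -4, "dy": 40, "dz": 0, "rx": 0, "ry": 0, "rz": 0.1, "fingers": -1},
    {"dx": -4, "dy": 40, "dz": 0, "rx": 0, "ry": 0, "rz": 0.1, "fingers": -1},
    {"dx": -4, "dy": 40, "dz": 0, "rx": 0, "ry": 0, "rz": 0.1, "fingers": -1},
    {"dx": -4, "dy": 40, "dz": 0, "rx": 0, "ry": 0, "rz": 0.1, "fingers": -1},
  ],
)

```text
clock: 9.1
tcp_pos: [0.5115, 0.2444, 0.3]
orientation: [0.0, 0.067, 0.998, 0.0]
wrist_force: [0.6, -0.7, 0.5]
finger_gap: 0.0858
```

Request:
servo_tool(
  deltas=[
    {"dx": -6, "dy": 40, "dz": 0, "rx": 0, "ry": 0, "rz": 0.1, "fingers": -1},
    {"dx": -6, "dy": 40, "dz": 0, "rx": 0, "ry": 0, "rz": 0.1, "fingers": -1},
    {"dx": -6, "dy": 40, "dz": 0, "rx": 0, "ry": 0, "rz": 0, "fingers": -1},
    {"dx": -6, "dy": 40, "dz": 0, "rx": 0, "ry": 0, "rz": 0, "fingers": -1},
    {"dx": -4, "dy": 0, "dz": 0, "rx": 0, "ry": 0, "rz": 0, "fingers": -1},
    {"dx": 0, "dy": 0, "dz": 0, "rx": 0, "ry": 0, "rz": 0, "fingers": -1},
    {"dx": 0, "dy": 0, "dz": 0, "rx": 0, "ry": 0, "rz": 0, "fingers": -1},
  ],
)

```text
clock: 9.8
tcp_pos: [0.4838, 0.4021, 0.2998]
orientation: [-0.0, -0.031, 1.0, -0.0]
wrist_force: [0.9, 0.6, -0.6]
finger_gap: 0.0855
```

```bash
python3 - <<'E'
from h import *
T=read_camera("top");S=read_camera("side")
f=lambda i,w,h:cv2.resize(i[...,::-1],(w,h),interpolation=cv2.INTER_CUBIC)
cv2.imwrite("pics/k2.png",np.hstack([f(S["img"][100:190,215:325],440,360),f(T["img"][165:265,110:200],324,360)]))
print(env.get_state()["joint_pos"])
g=np.load("grill.npy")
E
```

```text
[ 5.64938125e-01  4.22226388e-01  1.95316590e-01  1.34377133e+00
 -1.55064644e-04  5.04510938e-01]
```

View pics/k2.png

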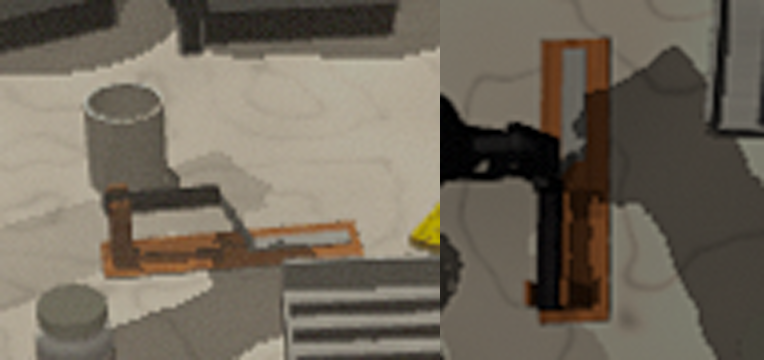

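```bash
python3 - <<'E'
from h import *
T=read_camera("top");S=read_camera("side")
for n,c in(("top",T),("side",S)):
  for o,z in (("tumbler",.11),("mug",.09),("jar",.09)):
    for d in cut_out(o,n)[:2]:
      e=d["extent"];print(n,o,round(d["confidence"],2),np.round(e),"right/top-mid",ray(c,e[2],(e[1]+e[3])/2,z).round(3),"topmid",ray(c,(e[0]+e[2])/2,e[1],z).round(3))
print("tumbler rim side",[ray(S,*(x/4+215,y/4+100),.11).round(3)[:2] for x,y in((85,105),(164,105),(124,120),(124,86))])
print("handle",ray(T,140.3,240,.07),ray(T,139.6,250.6,.07))
obs=[(S,(302.5,159),(.16,0,-.0575)),(S,(277.5,161.5),(.06,0,-.0575)),(S,(270,147),(.035,0,.008)),(T,(147.2,178.3),(.16,0,-.0575)),(T,(140,250.6),(-.075,0,.008)),(T,(140.3,235),(-.02,0,.008))]
wt=[1,1,1,1,1,[1,0]]
def w(q,l): c,n=np.cos(q[2]),np.sin(q[2]);return [q[0]+c*l[0]-n*l[1],q[1]+n*l[0]+c*l[1],.064+l[2]]
r=least_squares(lambda q:np.hstack([(proj(c,w(q,l))-p)*k for (c,p,l),k in zip(obs,wt)]),[.48,.405,.06]);print(r.x,r.fun.round(1))
E
```

```text
top tumbler 0.72 [448. 188. 488. 218.] right/top-mid [ 0.543 -0.601  0.11 ] topmid [ 0.586 -0.547  0.11 ]
top mug 0.94 [ 89. 228. 115. 250.] right/top-mid [0.432 0.469 0.09 ] topmid [0.462 0.509 0.09 ]
top jar 0.89 [190. 250. 220. 276.] right/top-mid [0.366 0.165 0.09 ] topmid [0.402 0.209 0.09 ]
top jar 0.68 [399. 252. 420. 270.] right/top-mid [ 0.377 -0.403  0.09 ] topmid [ 0.403 -0.375  0.09 ]
side tumbler 0.61 [302. 378. 340. 419.] right/top-mid [ 0.583 -0.585  0.11 ] topmid [ 0.553 -0.539  0.11 ]
side jar 0.65 [226. 170. 244. 199.] right/top-mid [0.413 0.159 0.09 ] topmid [0.383 0.244 0.09 ]
tumbler rim side [array([0.393, 0.507]), array([0.468, 0.499]), array([0.429, 0.474]), array([0.431, 0.54 ])]
handle [0.43158666 0.40218639 0.07      ] [0.40070056 0.40215897 0.07      ]
[0.47765675 0.40454733 0.06023562] [-0.6 -0.2 -1.2 -0.4 -0.6 -0.   0.4 -1.2  0.1 -0.8 -0.  -0. ]
```

Request:
servo_tool(
  newtons=110,
  deltas=[
    {"dx": -5, "dy": 2, "dz": -20, "rx": 0, "ry": 0, "rz": 0, "fingers": 0},
    {"dx": 0, "dy": 0, "dz": -40, "rx": 0, "ry": 0, "rz": 0, "fingers": 0},
    {"dx": 0, "dy": 0, "dz": -40, "rx": 0, "ry": 0, "rz": 0, "fingers": 0},
    {"dx": 0, "dy": 0, "dz": -40, "rx": 0, "ry": 0, "rz": 0, "fingers": 0},
    {"dx": 0, "dy": 0, "dz": -30, "rx": 0, "ry": 0, "rz": 0, "fingers": 0},
    {"dx": 0, "dy": 0, "dz": -12, "rx": 0, "ry": 0, "rz": 0, "fingers": 0},
    {"dx": 0, "dy": 0, "dz": 0, "rx": 0, "ry": 0, "rz": 0, "fingers": 0},
    {"dx": 0, "dy": 0, "dz": 0, "rx": 0, "ry": 0, "rz": 0, "fingers": 1},
  ],
)

```text
clock: 11.1
tcp_pos: [0.4796, 0.4053, 0.1193]
orientation: [0.001, -0.031, 1.0, 0.001]
wrist_force: [1.0, 0.4, 0.4]
finger_gap: 0.029
```

Request:
servo_tool(
  deltas=[
    {"dx": 0, "dy": 0, "dz": 0, "rx": 0, "ry": 0, "rz": 0, "fingers": 1},
    {"dx": 0, "dy": 0, "dz": 0, "rx": 0, "ry": 0, "rz": 0, "fingers": 1},
    {"dx": 0, "dy": 0, "dz": 0, "rx": 0, "ry": 0, "rz": 0, "fingers": 1},
    {"dx": 0, "dy": 0, "dz": 0, "rx": 0, "ry": 0, "rz": 0, "fingers": 1},
    {"dx": 0, "dy": 0, "dz": 0, "rx": 0, "ry": 0, "rz": 0, "fingers": 1},
    {"dx": 0, "dy": 0, "dz": 0, "rx": 0, "ry": 0, "rz": 0, "fingers": 1},
  ],
)

```text
clock: 11.7
tcp_pos: [0.4801, 0.4061, 0.1204]
orientation: [0.002, -0.031, 1.0, 0.002]
wrist_force: [-0.5, 3.2, 5.8]
finger_gap: 0.0157
```

Request:
servo_tool(
  deltas=[
    {"dx": 0, "dy": 0, "dz": 20, "rx": 0, "ry": 0, "rz": 0, "fingers": 1},
    {"dx": 0, "dy": 0, "dz": 30, "rx": 0, "ry": 0, "rz": 0, "fingers": 1},
    {"dx": 0, "dy": 0, "dz": 40, "rx": 0, "ry": 0, "rz": 0, "fingers": 1},
    {"dx": 0, "dy": 0, "dz": 40, "rx": 0, "ry": 0, "rz": 0, "fingers": 1},
    {"dx": 0, "dy": 0, "dz": 40, "rx": 0, "ry": 0, "rz": 0, "fingers": 1},
    {"dx": 0, "dy": 0, "dz": 20, "rx": 0, "ry": 0, "rz": 0, "fingers": 1},
    {"dx": 0, "dy": -20, "dz": 0, "rx": 0, "ry": 0, "rz": -0.03, "fingers": 1},
    {"dx": 10, "dy": -40, "dz": 0, "rx": 0, "ry": 0, "rz": -0.03, "fingers": 1},
  ],
)

```text
clock: 12.5
tcp_pos: [0.4882, 0.346, 0.3092]
orientation: [0.001, -0.003, 1.0, 0.001]
wrist_force: [0.4, -0.9, -1.3]
finger_gap: 0.0162
```

Request:
servo_tool(
  deltas=[
    {"dx": 10, "dy": -40, "dz": 0, "rx": 0, "ry": 0, "rz": -0.033, "fingers": 1},
    {"dx": 10, "dy": -40, "dz": 0, "rx": 0, "ry": 0, "rz": 0, "fingers": 1},
    {"dx": 10, "dy": -40, "dz": 0, "rx": 0, "ry": 0, "rz": 0, "fingers": 1},
    {"dx": 10, "dy": -40, "dz": 0, "rx": 0, "ry": 0, "rz": 0, "fingers": 1},
    {"dx": 10, "dy": -40, "dz": 0, "rx": 0, "ry": 0, "rz": 0, "fingers": 1},
    {"dx": 10, "dy": -40, "dz": 0, "rx": 0, "ry": 0, "rz": 0, "fingers": 1},
    {"dx": 10, "dy": -40, "dz": 0, "rx": 0, "ry": 0, "rz": 0, "fingers": 1},
    {"dx": 0, "dy": 0, "dz": 0, "rx": 0, "ry": 0, "rz": 0, "fingers": 1},
  ],
)

```text
clock: 13.3
tcp_pos: [0.5596, 0.0601, 0.3079]
orientation: [0.0, 0.018, 1.0, -0.001]
wrist_force: [-0.3, -0.3, -2.0]
finger_gap: 0.0161
```

Request:
servo_tool(
  deltas=[
    {"dx": 1, "dy": 20, "dz": 0, "rx": -0.15, "ry": 0.005, "rz": 0, "fingers": 1},
    {"dx": 1, "dy": 20, "dz": 0, "rx": -0.15, "ry": 0.005, "rz": 0, "fingers": 1},
    {"dx": 1, "dy": 20, "dz": 0, "rx": -0.15, "ry": 0.005, "rz": 0, "fingers": 1},
    {"dx": 1, "dy": 20, "dz": 0, "rx": -0.15, "ry": 0.005, "rz": 0, "fingers": 1},
    {"dx": 1, "dy": 20, "dz": 0, "rx": -0.15, "ry": 0.005, "rz": 0, "fingers": 1},
    {"dx": 1, "dy": 20, "dz": -10, "rx": -0.15, "ry": 0.005, "rz": 0, "fingers": 1},
    {"dx": 1, "dy": 20, "dz": -20, "rx": -0.15, "ry": 0.005, "rz": 0, "fingers": 1},
    {"dx": 1, "dy": 20, "dz": -20, "rx": -0.15, "ry": 0.005, "rz": 0, "fingers": 1},
  ],
)

```text
clock: 14.1
tcp_pos: [0.5668, 0.227, 0.2591]
orientation: [-0.007, 0.013, 0.824, -0.566]
wrist_force: [0.2, -0.6, -0.9]
finger_gap: 0.0163
```

```bash
python3 - <<'E'
from h import *
from scipy.spatial.transform import Rotation as R
s=env.get_state();print(s["joint_pos"].round(3),s["tcp_pos"]);q=s["orientation"]
print(R.from_quat([*q[1:],q[0]]).as_matrix().round(3), s["finger_gap"])
T=read_camera("top");S=read_camera("side")
f=lambda i,w,h:cv2.resize(i[...,::-1],(w,h),interpolation=cv2.INTER_CUBIC)
cv2.imwrite("pics/k3.png",np.hstack([f(S["img"][100:300,230:400],400,470),f(T["img"][100:260,170:306],400,470)]))
E
```

```text
[ 0.543  0.98   0.602  2.144 -0.903  1.064] [0.56682503 0.22695938 0.2590775 ]
[[-1.     0.013 -0.026]
 [ 0.029  0.359 -0.933]
 [-0.003 -0.933 -0.36 ]] 0.016317651150153604
```

View pics/k3.png

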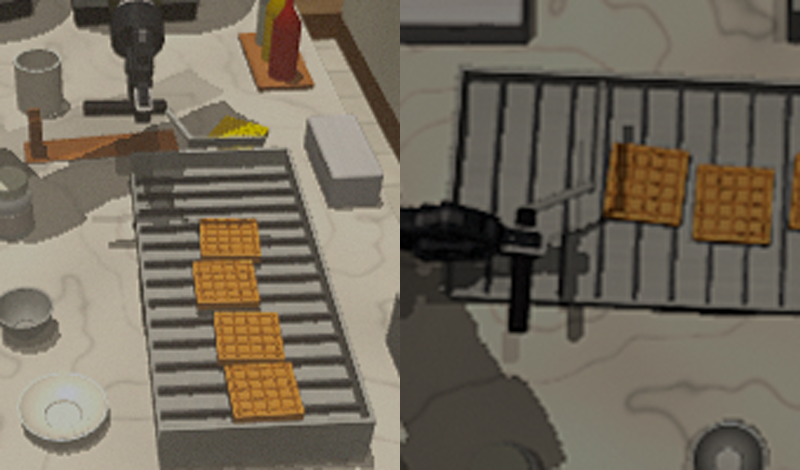

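Request:
servo_tool(
  deltas=[
    {"dx": -1, "dy": -20, "dz": 20, "rx": 0.15, "ry": -0.005, "rz": 0, "fingers": 1},
    {"dx": -1, "dy": -20, "dz": 20, "rx": 0.15, "ry": -0.005, "rz": 0, "fingers": 1},
    {"dx": -1, "dy": -20, "dz": 10, "rx": 0.15, "ry": -0.005, "rz": 0, "fingers": 1},
    {"dx": -1, "dy": -20, "dz": 0, "rx": 0.15, "ry": -0.005, "rz": 0, "fingers": 1},
    {"dx": -1, "dy": -20, "dz": 0, "rx": 0.15, "ry": -0.005, "rz": 0, "fingers": 1},
    {"dx": -1, "dy": -20, "dz": 0, "rx": 0.15, "ry": -0.005, "rz": 0, "fingers": 1},
    {"dx": -1, "dy": -20, "dz": 0, "rx": 0.15, "ry": -0.005, "rz": 0, "fingers": 1},
    {"dx": -1, "dy": -20, "dz": 0, "rx": 0.15, "ry": -0.005, "rz": 0, "fingers": 1},
  ],
)

```text
clock: 15.0
tcp_pos: [0.5583, 0.0639, 0.3142]
orientation: [0.007, 0.014, 1.0, 0.003]
wrist_force: [1.4, -1.0, -1.4]
finger_gap: 0.0161
```

Request:
servo_tool(
  deltas=[
    {"dx": -30, "dy": 2, "dz": 0, "rx": 0, "ry": 0, "rz": 0, "fingers": 1},
    {"dx": -30, "dy": 2, "dz": 0, "rx": 0, "ry": 0, "rz": 0, "fingers": 1},
    {"dx": -30, "dy": 2, "dz": 0, "rx": 0, "ry": 0, "rz": 0, "fingers": 1},
    {"dx": -25, "dy": 2, "dz": -20, "rx": 0, "ry": 0, "rz": 0, "fingers": 1},
    {"dx": 0, "dy": 1, "dz": -30, "rx": 0, "ry": 0, "rz": 0, "fingers": 1},
    {"dx": 0, "dy": 0, "dz": -30, "rx": 0, "ry": 0, "rz": 0, "fingers": 1},
    {"dx": 0, "dy": 0, "dz": -30, "rx": 0, "ry": 0, "rz": 0, "fingers": 1},
    {"dx": 0, "dy": 0, "dz": 0, "rx": 0, "ry": 0, "rz": 0, "fingers": 1},
  ],
)

```text
clock: 15.8
tcp_pos: [0.4414, 0.0735, 0.1981]
orientation: [0.001, 0.015, 1.0, 0.0]
wrist_force: [-0.9, 0.4, -1.2]
finger_gap: 0.016
```

Request:
servo_tool(
  deltas=[
    {"dx": 0, "dy": 0, "dz": 0, "rx": 0, "ry": 0, "rz": 0, "fingers": 1},
    {"dx": 0, "dy": 0, "dz": 0, "rx": 0, "ry": 0, "rz": 0, "fingers": 1},
  ],
)

```text
clock: 16.0
tcp_pos: [0.445, 0.0736, 0.201]
orientation: [0.003, 0.015, 1.0, 0.0]
wrist_force: [1.1, 0.2, -0.6]
finger_gap: 0.0163
```

```bash
python3 - <<'E'
from h import *
from scipy.spatial.transform import Rotation as R
s=env.get_state();print(s["joint_pos"].round(3),s["tcp_pos"]);q=s["orientation"]
print(R.from_quat([*q[1:],q[0]]).as_matrix().round(3))
T=read_camera("top");S=read_camera("side")
f=lambda i,w,h:cv2.resize(i[...,::-1],(w,h),interpolation=cv2.INTER_CUBIC)
cv2.imwrite("pics/k4.png",np.hstack([f(S["img"][180:250,230:330],400,280),f(T["img"][150:220,230:330],400,280)]))
np.savez("f2.npz",T=T["img"],S=S["img"])
# expected blade tip/root
t=s["tcp_pos"];y=-.033
for l in ((.16,.01),(.16,-.01),(.06,.01),(.06,-.01)):
    p=[t[0]-.002+l[0]*np.cos(y)-l[1]*np.sin(y),t[1]-.001+l[0]*np.sin(y)+l[1]*np.cos(y),t[2]-.1139]
    a=proj(S,p);b=proj(T,p);print(np.round(p,4),((a-[230,180])*4).round(),((b-[230,150])*4+[400,0]).round())
E
```

```text
[-0.014  0.133 -0.448  0.984  0.     0.016] [0.44499844 0.07364256 0.20101342]
[[-1.     0.031  0.006]
 [ 0.031  1.     0.   ]
 [-0.006  0.    -1.   ]]
[0.6032 0.0774 0.0871] [301.  69.] [489. 130.]
[0.6026 0.0574 0.0871] [303.  85.] [516. 131.]
[0.5033 0.0807 0.0871] [174.  74.] [482. 263.]
[0.5026 0.0607 0.0871] [175.  90.] [510. 264.]
```

View pics/k4.png

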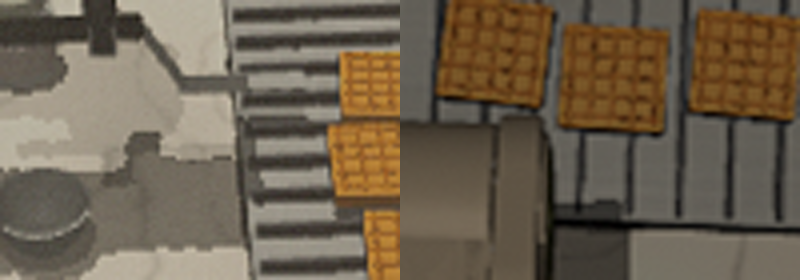

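Request:
servo_tool(
  deltas=[
    {"dx": 0, "dy": -3, "dz": -12, "rx": 0, "ry": 0, "rz": 0, "fingers": 1},
    {"dx": 0, "dy": 0, "dz": -12, "rx": 0, "ry": 0, "rz": 0, "fingers": 1},
    {"dx": 0, "dy": 0, "dz": -10, "rx": 0, "ry": 0, "rz": 0, "fingers": 1},
    {"dx": 0, "dy": 0, "dz": 0, "rx": 0, "ry": 0, "rz": 0, "fingers": 1},
    {"dx": 0, "dy": 0, "dz": 0, "rx": 0, "ry": 0, "rz": 0, "fingers": 1},
    {"dx": 0, "dy": 0, "dz": 0, "rx": 0, "ry": 0, "rz": 0, "fingers": 1},
  ],
)

```text
clock: 16.7
tcp_pos: [0.4443, 0.0708, 0.1645]
orientation: [0.001, 0.015, 1.0, 0.0]
wrist_force: [0.5, -0.6, -1.2]
finger_gap: 0.0162
```

Request:
servo_tool(
  deltas=[
    {"dx": 20, "dy": -0.7, "dz": 0, "rx": 0, "ry": 0, "rz": 0, "fingers": 1},
    {"dx": 20, "dy": -0.6, "dz": 0, "rx": 0, "ry": 0, "rz": 0, "fingers": 1},
    {"dx": 20, "dy": -0.7, "dz": 0, "rx": 0, "ry": 0, "rz": 0, "fingers": 1},
    {"dx": 20, "dy": -0.6, "dz": 0, "rx": 0, "ry": 0, "rz": 0, "fingers": 1},
    {"dx": 20, "dy": -0.7, "dz": 0, "rx": 0, "ry": 0, "rz": 0, "fingers": 1},
    {"dx": 15, "dy": -0.5, "dz": 0, "rx": 0, "ry": 0, "rz": 0, "fingers": 1},
    {"dx": 0, "dy": 0, "dz": 0, "rx": 0, "ry": 0, "rz": 0, "fingers": 1},
    {"dx": 0, "dy": 0, "dz": 0, "rx": 0, "ry": 0, "rz": 0, "fingers": 1},
  ],
)

```text
clock: 17.5
tcp_pos: [0.5585, 0.067, 0.1639]
orientation: [-0.0, 0.015, 1.0, 0.0]
wrist_force: [0.3, 0.3, -0.9]
finger_gap: 0.0159
```

```bash
cat > st.py <<'E'
from h import *
from scipy.spatial.transform import Rotation as R
s=env.get_state();q=s["orientation"];g=np.load("grill.npy");d=s["tcp_pos"][:2]-g[:2];c,n=np.cos(g[2]),np.sin(g[2])
print("j",s["joint_pos"].round(3),"tcp",s["tcp_pos"].round(4),"local",(c*d[0]+n*d[1]).round(4),(-n*d[0]+c*d[1]).round(4),"F",s["wrist_force"].round(1),s["ft_torque"].round(2))
m=R.from_quat([*q[1:],q[0]]).as_matrix();print(m.round(3))
E
python3 st.py
python3 - <<'E'
import numpy as np
# flip plan: E rel TCP (-10,-114); P pivot rel; contact E
def plan(Ey0,Py,Pz=50,r=None,uz=48.6,thmax=105,n=12):
    Ez0=uz+2.5
    tcp=lambda E,f:(E[0]+10*np.cos(f)+114*np.sin(f), E[1]-10*np.sin(f)+114*np.cos(f))
    r=r or Py-Ey0; prev=tcp((Ey0,Ez0),0); out=[]
    th0=np.arcsin((57-Pz)/r)
    seq=[((Ey0,57),0)]
    for i in range(1,n+1):
        f=min(.15*i,1.2); th=th0+(np.radians(thmax)-th0)*i/n
        seq.append(((Py-r*np.cos(th),Pz+r*np.sin(th)),f))
    for E,f in seq:
        t=tcp(E,f);print("E",np.round(E),"f",round(f,2),"d",round(t[0]-prev[0]),round(t[1]-prev[1]));prev=t
plan(45,109)
E
```

```text
j [-0.023  0.37  -0.228  0.973  0.     0.007] tcp [0.5585 0.067  0.1639] local -0.1091 0.055 F [ 0.3  0.3 -0.9] [ 0.05  0.1  -0.04]
[[-1.     0.031 -0.001]
 [ 0.031  1.     0.   ]
 [ 0.001  0.    -1.   ]]
E [45 57] f 0 d 0 6
E [47. 66.] f 0.15 d 19 6
E [50. 75.] f 0.3 d 19 3
E [54. 83.] f 0.45 d 19 1
E [59. 90.] f 0.6 d 19 -2
E [66. 97.] f 0.75 d 19 -5
E [ 73. 103.] f 0.9 d 18 -8
E [ 81. 107.] f 1.05 d 16 -10
E [ 89. 111.] f 1.2 d 15 -13
E [ 98. 113.] f 1.2 d 9 2
E [107. 114.] f 1.2 d 9 1
E [117. 114.] f 1.2 d 9 0
E [126. 112.] f 1.2 d 9 -2
```

Request:
servo_tool(
  deltas=[
    {"dx": 0, "dy": 0, "dz": 6, "rx": 0, "ry": 0, "rz": 0, "fingers": 1},
    {"dx": 0.6, "dy": 19, "dz": 6, "rx": -0.15, "ry": 0.005, "rz": 0, "fingers": 1},
    {"dx": 0.6, "dy": 19, "dz": 3, "rx": -0.15, "ry": 0.005, "rz": 0, "fingers": 1},
    {"dx": 0.6, "dy": 19, "dz": 1, "rx": -0.15, "ry": 0.005, "rz": 0, "fingers": 1},
    {"dx": 0.6, "dy": 19, "dz": -2, "rx": -0.15, "ry": 0.005, "rz": 0, "fingers": 1},
    {"dx": 0.6, "dy": 19, "dz": -5, "rx": -0.15, "ry": 0.005, "rz": 0, "fingers": 1},
    {"dx": 0.6, "dy": 18, "dz": -8, "rx": -0.15, "ry": 0.005, "rz": 0, "fingers": 1},
    {"dx": 0.5, "dy": 16, "dz": -10, "rx": -0.15, "ry": 0.005, "rz": 0, "fingers": 1},
  ],
)

```text
clock: 18.3
tcp_pos: [0.5632, 0.1978, 0.1572]
orientation: [-0.006, 0.014, 0.864, -0.502]
wrist_force: [-0.2, -0.4, -1.9]
finger_gap: 0.0162
```

Request:
servo_tool(
  deltas=[
    {"dx": 0.5, "dy": 15, "dz": -13, "rx": -0.15, "ry": 0.005, "rz": 0, "fingers": 1},
    {"dx": 0.5, "dy": 15, "dz": 2, "rx": 0, "ry": 0, "rz": 0, "fingers": 1},
    {"dx": 0.5, "dy": 15, "dz": 1, "rx": 0, "ry": 0, "rz": 0, "fingers": 1},
    {"dx": 0.5, "dy": 10, "dz": 0, "rx": 0, "ry": 0, "rz": 0, "fingers": 1},
    {"dx": 0, "dy": 0, "dz": 0, "rx": 0, "ry": 0, "rz": 0, "fingers": 1},
    {"dx": 0, "dy": 0, "dz": 0, "rx": 0, "ry": 0, "rz": 0, "fingers": 1},
  ],
)

```text
clock: 18.9
tcp_pos: [0.5648, 0.2511, 0.1454]
orientation: [-0.01, 0.013, 0.825, -0.564]
wrist_force: [-0.2, -1.1, -0.5]
finger_gap: 0.0159
```

```bash
python3 st.py; python3 - <<'E'
from h import *
T=read_camera("top");S=read_camera("side")
f=lambda i,w,h:cv2.resize(i[...,::-1],(w,h),interpolation=cv2.INTER_CUBIC)
cv2.imwrite("pics/k5.png",np.hstack([f(S["img"][100:300,230:400],400,470),f(T["img"][100:260,170:306],400,470)]))
E
```

```text
j [ 0.572  1.111  0.588  2.019 -0.874  1.085] tcp [0.5648 0.2511 0.1454] local -0.1089 0.2392 F [-0.2 -1.1 -0.5] [ 1.01 -0.02  0.04]
[[-0.999  0.01  -0.031]
 [ 0.032  0.363 -0.931]
 [ 0.002 -0.932 -0.363]]
```

View pics/k5.png

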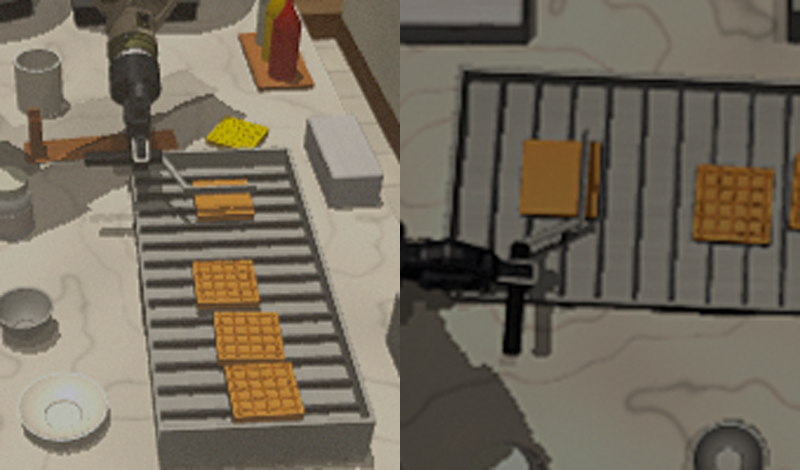

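```bash
python3 - <<'E'
from h import *
T=read_camera("top");g=np.load("grill.npy");c,n=np.cos(g[2]),np.sin(g[2])
for u,v in ((522,142),(600,142),(598,217),(520,215)):
    d=ray(T,(u-400)/2.94+170,v/2.9375+100,.071)[:2]-g[:2];print((c*d[0]+n*d[1]).round(4),(-n*d[0]+c*d[1]).round(4))
E
```

```text
0.0402 0.1973
0.0436 0.1168
-0.0364 0.1142
-0.0376 0.194
```

Request:
servo_tool(
  deltas=[
    {"dx": -0.5, "dy": -13, "dz": 16, "rx": 0.15, "ry": -0.005, "rz": 0, "fingers": 1},
    {"dx": -0.5, "dy": -15, "dz": 15, "rx": 0.15, "ry": -0.005, "rz": 0, "fingers": 1},
    {"dx": -0.6, "dy": -17, "dz": 14, "rx": 0.15, "ry": -0.005, "rz": 0, "fingers": 1},
    {"dx": -0.6, "dy": -19, "dz": 12, "rx": 0.15, "ry": -0.005, "rz": 0, "fingers": 1},
    {"dx": -0.7, "dy": -21, "dz": 10, "rx": 0.15, "ry": -0.005, "rz": 0, "fingers": 1},
    {"dx": -0.7, "dy": -22, "dz": 8, "rx": 0.15, "ry": -0.005, "rz": 0, "fingers": 1},
    {"dx": -0.8, "dy": -23, "dz": 5, "rx": 0.15, "ry": -0.005, "rz": 0, "fingers": 1},
    {"dx": -0.8, "dy": -24, "dz": 3, "rx": 0.15, "ry": -0.005, "rz": 0, "fingers": 1},
  ],
)

```text
clock: 19.85
tcp_pos: [0.5592, 0.0958, 0.2306]
orientation: [0.003, 0.015, 1.0, 0.003]
wrist_force: [0.2, 0.7, -1.7]
finger_gap: 0.0163
```

Request:
servo_tool(
  deltas=[
    {"dx": 0, "dy": 0, "dz": 0, "rx": 0, "ry": 0, "rz": 0, "fingers": 1},
    {"dx": 0, "dy": 0, "dz": 0, "rx": 0, "ry": 0, "rz": 0, "fingers": 1},
    {"dx": 0, "dy": 0, "dz": 0, "rx": 0, "ry": 0, "rz": 0, "fingers": 1},
  ],
)

```text
clock: 20.15
tcp_pos: [0.5591, 0.0972, 0.228]
orientation: [-0.0, 0.015, 1.0, -0.0]
wrist_force: [-0.3, -0.1, -0.8]
finger_gap: 0.0158
```

```bash
python3 st.py
```

```text
j [ 3.100e-02  3.320e-01 -1.160e-01  1.123e+00 -1.000e-03  6.200e-02] tcp [0.5591 0.0972 0.228 ] local -0.1095 0.0851 F [-0.3 -0.1 -0.8] [-0.01  0.04  0.02]
[[-1.     0.031 -0.001]
 [ 0.031  1.    -0.001]
 [ 0.001 -0.001 -1.   ]]
```

Request:
servo_tool(
  deltas=[
    {"dx": 0, "dy": 0, "dz": -20, "rx": 0, "ry": 0, "rz": 0, "fingers": 1},
    {"dx": 0, "dy": 0, "dz": -20, "rx": 0, "ry": 0, "rz": 0, "fingers": 1},
    {"dx": 0, "dy": 0, "dz": -10, "rx": 0, "ry": 0, "rz": 0, "fingers": 1},
    {"dx": 0, "dy": 0, "dz": 0, "rx": 0, "ry": 0, "rz": 0, "fingers": 1},
    {"dx": 0.4, "dy": 12, "dz": 0, "rx": 0, "ry": 0, "rz": 0, "fingers": 1},
    {"dx": 0.4, "dy": 12, "dz": 0, "rx": 0, "ry": 0, "rz": 0, "fingers": 1},
    {"dx": 0.4, "dy": 10, "dz": 0, "rx": 0, "ry": 0, "rz": 0, "fingers": 1},
    {"dx": 0.3, "dy": 10, "dz": 0, "rx": 0, "ry": 0, "rz": 0, "fingers": 1},
  ],
)

```text
clock: 20.95
tcp_pos: [0.5616, 0.1423, 0.1787]
orientation: [0.001, 0.015, 1.0, 0.0]
wrist_force: [-0.1, -1.1, 0.1]
finger_gap: 0.0162
```

Request:
servo_tool(
  deltas=[
    {"dx": 0.3, "dy": 9, "dz": 0, "rx": 0, "ry": 0, "rz": 0, "fingers": 1},
    {"dx": 0.2, "dy": 7, "dz": 0, "rx": 0, "ry": 0, "rz": 0, "fingers": 1},
    {"dx": 0, "dy": 0, "dz": 0, "rx": 0, "ry": 0, "rz": 0, "fingers": 1},
    {"dx": -0.5, "dy": -15, "dz": 0, "rx": 0, "ry": 0, "rz": 0, "fingers": 1},
    {"dx": 0, "dy": 0, "dz": 20, "rx": 0, "ry": 0, "rz": 0, "fingers": 1},
    {"dx": 0, "dy": 0, "dz": 30, "rx": 0, "ry": 0, "rz": 0, "fingers": 1},
    {"dx": -10, "dy": -10, "dz": 22, "rx": 0, "ry": 0, "rz": 0, "fingers": 1},
    {"dx": -32, "dy": -40, "dz": 0, "rx": 0, "ry": 0, "rz": 0, "fingers": 1},
  ],
)

```text
clock: 21.75
tcp_pos: [0.5236, 0.093, 0.2533]
orientation: [0.004, 0.014, 1.0, 0.0]
wrist_force: [0.6, -1.2, -0.9]
finger_gap: 0.016
```

Request:
servo_tool(
  deltas=[
    {"dx": -32, "dy": -40, "dz": 0, "rx": 0, "ry": 0, "rz": 0, "fingers": 1},
    {"dx": -32, "dy": -40, "dz": 0, "rx": 0, "ry": 0, "rz": 0, "fingers": 1},
    {"dx": -30, "dy": -48, "dz": 0, "rx": 0, "ry": 0, "rz": 0, "fingers": 1},
    {"dx": 0, "dy": 0, "dz": -20, "rx": 0, "ry": 0, "rz": 0, "fingers": 1},
    {"dx": 0, "dy": 0, "dz": -30, "rx": 0, "ry": 0, "rz": 0, "fingers": 1},
    {"dx": 0, "dy": 0, "dz": 0, "rx": 0, "ry": 0, "rz": 0, "fingers": 1},
    {"dx": 0, "dy": 0, "dz": 0, "rx": 0, "ry": 0, "rz": 0, "fingers": 1},
  ],
)

```text
clock: 22.45
tcp_pos: [0.4303, -0.028, 0.2001]
orientation: [-0.001, 0.016, 1.0, 0.0]
wrist_force: [0.4, -0.9, -1.2]
finger_gap: 0.0163
```

```bash
python3 st.py;  cat > wl.py <<'E'
from h import *
g=np.load("grill.npy");c,n=np.cos(g[2]),np.sin(g[2])
def run():
    for cam in("top","side"):
        C=read_camera(cam)
        for d in cut_out("waffle1",cam):
            m=d["region"].astype(np.uint8)
            (cx,cy),_,_=cv2.minAreaRect(cv2.findNonZero(m));p=ray(C,cx,cy,.071)[:2]-g[:2]
            mm=m>0;px=C["img"][mm].astype(float)
            print(cam,round(d["confidence"],2),int(mm.sum()),"local",(c*p[0]+n*p[1]).round(3),(-n*p[0]+c*p[1]).round(3),"rgb",px.mean(0).round(),"std",px[:,1].std().round(1))
    return
run()
E
python3 wl.py
```

```text
j [-0.252  0.102 -0.486  0.984 -0.    -0.22 ] tcp [ 0.4303 -0.028   0.2001] local -0.2341 -0.0442 F [ 0.4 -0.9 -1.2] [0.01 0.01 0.  ]
[[-0.999  0.032 -0.001]
 [ 0.032  0.999  0.   ]
 [ 0.001  0.    -1.   ]]
top 0.93 663 local -0.002 -0.122 rgb [105.  68.  29.] std 12.0
top 0.93 629 local 0.057 -0.385 rgb [14. 78. 71.] std 11.7
top 0.9 738 local 0.002 0.193 rgb [108.  75.  34.] std 14.3
top 0.68 674 local 0.043 0.384 rgb [105.  98.  18.] std 17.6
top 0.65 662 local -0.017 -0.023 rgb [104.  69.  30.] std 12.0
top 0.62 701 local 0.002 -0.212 rgb [100.  65.  28.] std 13.8
top 0.54 483 local -0.303 0.188 rgb [97. 98. 91.] std 30.0
side 0.98 632 local 0.001 -0.13 rgb [162. 112.  51.] std 19.8
side 0.82 1063 local 0.064 -0.445 rgb [ 60. 139. 127.] std 19.7
side 0.81 750 local 0.005 -0.218 rgb [160. 111.  52.] std 20.3
side 0.8 537 local -0.013 -0.031 rgb [157. 109.  51.] std 21.0
side 0.72 270 local 0.051 0.316 rgb [170. 153.  21.] std 25.0
side 0.66 412 local 0.006 0.184 rgb [165. 120.  58.] std 23.7
```

```bash
cat > plan.py <<'E'
import numpy as np,sys
def plan(Ey0,Py,Pz=50,uz=48.6,thmax=105,n=12):
    tcp=lambda E,f:(E[0]+10*np.cos(f)+114*np.sin(f), E[1]-10*np.sin(f)+114*np.cos(f))
    r=Py-Ey0; prev=tcp((Ey0,uz+2.5),0); th0=np.arcsin((57-Pz)/r)
    seq=[((Ey0,57),0)]
    for i in range(1,n+1):
        th=th0+(np.radians(thmax)-th0)*i/n
        seq.append(((Py-r*np.cos(th),Pz+r*np.sin(th)),min(.15*i,1.2)))
    for E,f in seq:
        t=tcp(E,f);print("E",np.round(E),"f",round(f,2),"d",round(t[0]-prev[0]),round(t[1]-prev[1]));prev=t
plan(*map(float,sys.argv[1:]))
E
python3 plan.py -61 18 52
```

```text
E [-61.  57.] f 0 d 0 6
E [-59.  69.] f 0.15 d 19 9
E [-56.  80.] f 0.3 d 20 6
E [-51.  90.] f 0.45 d 20 3
E [-45. 100.] f 0.6 d 20 0
E [-37. 109.] f 0.75 d 20 -3
E [-28. 116.] f 0.9 d 19 -6
E [-18. 122.] f 1.05 d 18 -9
E [ -7. 127.] f 1.2 d 17 -12
E [  4. 130.] f 1.2 d 11 3
E [ 15. 131.] f 1.2 d 12 1
E [ 27. 130.] f 1.2 d 12 0
E [ 38. 128.] f 1.2 d 11 -2
```

Request:
servo_tool(
  deltas=[
    {"dx": 0, "dy": -7, "dz": -12, "rx": 0, "ry": 0, "rz": 0, "fingers": 1},
    {"dx": 0, "dy": 0, "dz": -12, "rx": 0, "ry": 0, "rz": 0, "fingers": 1},
    {"dx": 0, "dy": 0, "dz": -12, "rx": 0, "ry": 0, "rz": 0, "fingers": 1},
    {"dx": 0, "dy": 0, "dz": 0, "rx": 0, "ry": 0, "rz": 0, "fingers": 1},
    {"dx": 0, "dy": 0, "dz": 0, "rx": 0, "ry": 0, "rz": 0, "fingers": 1},
    {"dx": 0, "dy": 0, "dz": 0, "rx": 0, "ry": 0, "rz": 0, "fingers": 1},
  ],
)

```text
clock: 23.25
tcp_pos: [0.4316, -0.0345, 0.1648]
orientation: [0.001, 0.015, 1.0, -0.0]
wrist_force: [-1.3, -0.6, -0.4]
finger_gap: 0.0162
```

Request:
servo_tool(
  deltas=[
    {"dx": 20, "dy": -0.7, "dz": 0, "rx": 0, "ry": 0, "rz": 0, "fingers": 1},
    {"dx": 20, "dy": -0.6, "dz": 0, "rx": 0, "ry": 0, "rz": 0, "fingers": 1},
    {"dx": 20, "dy": -0.7, "dz": 0, "rx": 0, "ry": 0, "rz": 0, "fingers": 1},
    {"dx": 20, "dy": -0.6, "dz": 0, "rx": 0, "ry": 0, "rz": 0, "fingers": 1},
    {"dx": 20, "dy": -0.7, "dz": 0, "rx": 0, "ry": 0, "rz": 0, "fingers": 1},
    {"dx": 8, "dy": -0.3, "dz": 0, "rx": 0, "ry": 0, "rz": 0, "fingers": 1},
    {"dx": 0, "dy": 0, "dz": 0, "rx": 0, "ry": 0, "rz": 0, "fingers": 1},
    {"dx": 0, "dy": 0, "dz": 0, "rx": 0, "ry": 0, "rz": 0, "fingers": 1},
  ],
)

```text
clock: 24.05
tcp_pos: [0.5382, -0.038, 0.1639]
orientation: [-0.001, 0.015, 1.0, 0.0]
wrist_force: [0.3, -0.5, -0.7]
finger_gap: 0.0161
```

```bash
python3 st.py
```

```text
j [-0.219  0.33  -0.288  0.954  0.    -0.189] tcp [ 0.5382 -0.038   0.1639] local -0.126 -0.0506 F [ 0.3 -0.5 -0.7] [0.02 0.01 0.02]
[[-1.     0.031 -0.001]
 [ 0.031  1.     0.   ]
 [ 0.001  0.    -1.   ]]
```

Request:
servo_tool(
  deltas=[
    {"dx": 0, "dy": 0, "dz": 6, "rx": 0, "ry": 0, "rz": 0, "fingers": 1},
    {"dx": 0.6, "dy": 19, "dz": 8, "rx": -0.15, "ry": 0.005, "rz": 0, "fingers": 1},
    {"dx": 0.6, "dy": 20, "dz": 5, "rx": -0.15, "ry": 0.005, "rz": 0, "fingers": 1},
    {"dx": 0.6, "dy": 20, "dz": 2, "rx": -0.15, "ry": 0.005, "rz": 0, "fingers": 1},
    {"dx": 0.6, "dy": 20, "dz": -1, "rx": -0.15, "ry": 0.005, "rz": 0, "fingers": 1},
    {"dx": 0.6, "dy": 20, "dz": -4, "rx": -0.15, "ry": 0.005, "rz": 0, "fingers": 1},
    {"dx": 0.6, "dy": 19, "dz": -7, "rx": -0.15, "ry": 0.005, "rz": 0, "fingers": 1},
    {"dx": 0.5, "dy": 18, "dz": -10, "rx": -0.15, "ry": 0.005, "rz": 0, "fingers": 1},
  ],
)

```text
clock: 24.85
tcp_pos: [0.5436, 0.0994, 0.1652]
orientation: [-0.006, 0.014, 0.864, -0.503]
wrist_force: [-1.0, -1.6, -1.8]
finger_gap: 0.0158
```

Request:
servo_tool(
  deltas=[
    {"dx": 0.5, "dy": 17, "dz": -12, "rx": -0.15, "ry": 0.005, "rz": 0, "fingers": 1},
    {"dx": 0.5, "dy": 15, "dz": 2, "rx": 0, "ry": 0, "rz": 0, "fingers": 1},
    {"dx": 0.5, "dy": 15, "dz": 0, "rx": 0, "ry": 0, "rz": 0, "fingers": 1},
    {"dx": 0.5, "dy": 15, "dz": 0, "rx": 0, "ry": 0, "rz": 0, "fingers": 1},
    {"dx": 0.5, "dy": 12, "dz": 0, "rx": 0, "ry": 0, "rz": 0, "fingers": 1},
    {"dx": 0, "dy": 0, "dz": 0, "rx": 0, "ry": 0, "rz": 0, "fingers": 1},
    {"dx": 0, "dy": 0, "dz": 0, "rx": 0, "ry": 0, "rz": 0, "fingers": 1},
  ],
)

```text
clock: 25.55
tcp_pos: [0.5456, 0.1718, 0.1533]
orientation: [-0.01, 0.013, 0.825, -0.564]
wrist_force: [-0.6, -0.0, -1.6]
finger_gap: 0.016
```

```bash
python3 st.py; python3 wl.py; python3 - <<'E'
from h import *
T=read_camera("top");S=read_camera("side")
f=lambda i,w,h:cv2.resize(i[...,::-1],(w,h),interpolation=cv2.INTER_CUBIC)
cv2.imwrite("pics/k6.png",np.hstack([f(S["img"][120:300,250:400],400,480),f(T["img"][110:240,180:310],400,400)[:480].copy() if 0 else cv2.copyMakeBorder(f(T["img"][110:220,180:380],400,220),0,260,0,0,cv2.BORDER_CONSTANT)]))
E
```

```text
j [ 0.488  0.954  0.284  1.808 -0.941  1.005] tcp [0.5456 0.1718 0.1533] local -0.1255 0.1593 F [-0.6 -0.  -1.6] [ 1.07  0.01 -0.03]
[[-0.999  0.01  -0.031]
 [ 0.032  0.363 -0.931]
 [ 0.002 -0.932 -0.363]]
top 0.87 640 local 0.044 0.382 rgb [99. 89. 14.] std 28.0
top 0.73 606 local 0.056 -0.385 rgb [15. 86. 78.] std 12.1
top 0.72 685 local 0.002 0.192 rgb [120.  83.  37.] std 14.0
top 0.65 609 local -0.015 0.051 rgb [115.  81.  37.] std 16.5
top 0.61 703 local 0.002 -0.213 rgb [108.  71.  31.] std 15.3
top 0.42 755 local -0.104 -0.576 rgb [21. 14. 10.] std 15.9
side 0.79 995 local 0.064 -0.447 rgb [ 54. 134. 122.] std 18.9
side 0.77 756 local 0.006 -0.218 rgb [156. 108.  51.] std 19.5
side 0.72 349 local 0.007 0.182 rgb [165. 117.  52.] std 22.0
side 0.72 466 local -0.012 0.043 rgb [156. 111.  52.] std 23.8
side 0.72 651 local 0.001 -0.128 rgb [157. 109.  52.] std 19.8
side 0.5 277 local 0.051 0.316 rgb [145. 127.  25.] std 31.1
```

View pics/k6.png

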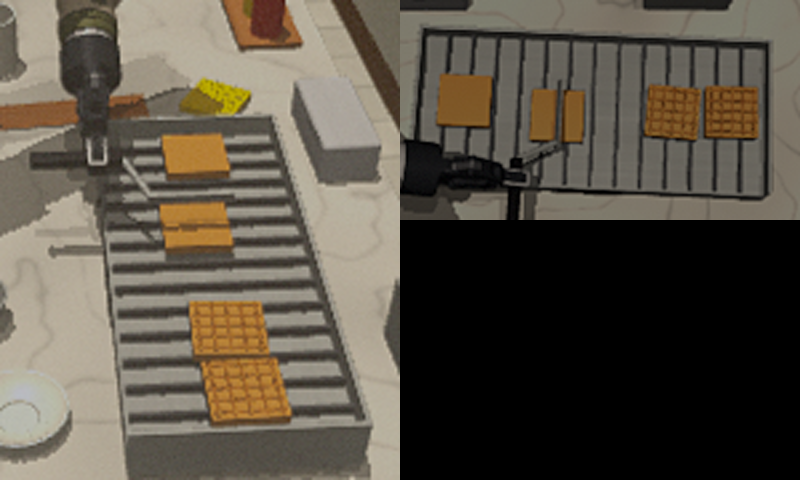

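Request:
servo_tool(
  deltas=[
    {"dx": -0.5, "dy": -15, "dz": 16, "rx": 0.15, "ry": -0.005, "rz": 0, "fingers": 1},
    {"dx": -0.6, "dy": -17, "dz": 15, "rx": 0.15, "ry": -0.005, "rz": 0, "fingers": 1},
    {"dx": -0.6, "dy": -19, "dz": 14, "rx": 0.15, "ry": -0.005, "rz": 0, "fingers": 1},
    {"dx": -0.7, "dy": -21, "dz": 12, "rx": 0.15, "ry": -0.005, "rz": 0, "fingers": 1},
    {"dx": -0.8, "dy": -23, "dz": 10, "rx": 0.15, "ry": -0.005, "rz": 0, "fingers": 1},
    {"dx": -0.8, "dy": -24, "dz": 8, "rx": 0.15, "ry": -0.005, "rz": 0, "fingers": 1},
    {"dx": -0.8, "dy": -25, "dz": 5, "rx": 0.15, "ry": -0.005, "rz": 0, "fingers": 1},
    {"dx": -0.8, "dy": -26, "dz": 3, "rx": 0.15, "ry": -0.005, "rz": 0, "fingers": 1},
  ],
)

```text
clock: 26.65
tcp_pos: [0.5397, 0.0009, 0.2381]
orientation: [0.002, 0.015, 1.0, 0.003]
wrist_force: [0.0, -0.1, -1.1]
finger_gap: 0.0162
```

Request:
servo_tool(
  deltas=[
    {"dx": 0, "dy": 0, "dz": 0, "rx": 0, "ry": 0, "rz": 0, "fingers": 1},
    {"dx": 0, "dy": 0, "dz": -20, "rx": 0, "ry": 0, "rz": 0, "fingers": 1},
    {"dx": 0, "dy": 0, "dz": -20, "rx": 0, "ry": 0, "rz": 0, "fingers": 1},
    {"dx": 0, "dy": 0, "dz": -10, "rx": 0, "ry": 0, "rz": 0, "fingers": 1},
    {"dx": 0, "dy": 0, "dz": 0, "rx": 0, "ry": 0, "rz": 0, "fingers": 1},
    {"dx": 0, "dy": 0, "dz": 0, "rx": 0, "ry": 0, "rz": 0, "fingers": 1},
  ],
)

```text
clock: 27.25
tcp_pos: [0.5399, 0.0023, 0.1862]
orientation: [-0.0, 0.015, 1.0, -0.0]
wrist_force: [1.0, -1.0, -2.0]
finger_gap: 0.0159
```

```bash
python3 st.py; python3 wl.py
```

```text
j [-0.144  0.311 -0.255  1.005 -0.    -0.114] tcp [0.5399 0.0023 0.1862] local -0.1255 -0.0103 F [ 1. -1. -2.] [0.07 0.04 0.05]
[[-1.    0.03 -0.  ]
 [ 0.03  1.   -0.  ]
 [ 0.   -0.   -1.  ]]
top 0.88 566 local -0.003 -0.127 rgb [100.  66.  28.] std 15.7
top 0.82 697 local 0.004 0.192 rgb [110.  76.  34.] std 13.7
top 0.7 603 local 0.056 -0.386 rgb [13. 79. 72.] std 11.4
top 0.68 646 local 0.043 0.384 rgb [107. 100.  15.] std 17.9
top 0.66 59 local -0.009 0.084 rgb [114.  79.  36.] std 5.0
top 0.61 709 local 0.002 -0.212 rgb [100.  65.  28.] std 14.1
top 0.29 7977 local -0.007 0.0 rgb [77. 74. 68.] std 26.4
side 0.84 395 local 0.006 0.183 rgb [166. 119.  54.] std 23.7
side 0.79 260 local 0.05 0.308 rgb [168. 150.  15.] std 26.1
side 0.74 467 local -0.01 0.044 rgb [168. 120.  54.] std 21.5
side 0.67 654 local 0.001 -0.127 rgb [156. 108.  50.] std 21.8
side 0.62 994 local 0.064 -0.446 rgb [ 55. 138. 127.] std 18.2
side 0.54 431 local -0.267 -0.065 rgb [90. 86. 78.] std 8.2
```

Request:
servo_tool(
  deltas=[
    {"dx": 0, "dy": 0, "dz": -8, "rx": 0, "ry": 0, "rz": 0, "fingers": 1},
    {"dx": 0, "dy": 0, "dz": 0, "rx": 0, "ry": 0, "rz": 0, "fingers": 1},
    {"dx": 0.4, "dy": 11, "dz": 0, "rx": 0, "ry": 0, "rz": 0, "fingers": 1},
    {"dx": 0.4, "dy": 11, "dz": 0, "rx": 0, "ry": 0, "rz": 0, "fingers": 1},
    {"dx": 0.4, "dy": 10, "dz": 0, "rx": 0, "ry": 0, "rz": 0, "fingers": 1},
    {"dx": 0.3, "dy": 10, "dz": 0, "rx": 0, "ry": 0, "rz": 0, "fingers": 1},
    {"dx": 0.3, "dy": 8, "dz": 0, "rx": 0, "ry": 0, "rz": 0, "fingers": 1},
    {"dx": 0, "dy": 0, "dz": 0, "rx": 0, "ry": 0, "rz": 0, "fingers": 1},
  ],
)

```text
clock: 28.25
tcp_pos: [0.5418, 0.0532, 0.178]
orientation: [0.0, 0.014, 1.0, 0.0]
wrist_force: [-0.5, 0.2, -1.6]
finger_gap: 0.016
```

Request:
servo_tool(
  deltas=[
    {"dx": -0.5, "dy": -15, "dz": 0, "rx": 0, "ry": 0, "rz": 0, "fingers": 1},
    {"dx": 0, "dy": 0, "dz": 25, "rx": 0, "ry": 0, "rz": 0, "fingers": 1},
    {"dx": 0, "dy": 0, "dz": 35, "rx": 0, "ry": 0, "rz": 0, "fingers": 1},
    {"dx": -10, "dy": -10, "dz": 12, "rx": 0, "ry": 0, "rz": 0, "fingers": 1},
    {"dx": -25, "dy": -37, "dz": 0, "rx": 0, "ry": 0, "rz": 0, "fingers": 1},
    {"dx": -25, "dy": -37, "dz": 0, "rx": 0, "ry": 0, "rz": 0, "fingers": 1},
    {"dx": -25, "dy": -37, "dz": 0, "rx": 0, "ry": 0, "rz": 0, "fingers": 1},
    {"dx": -20, "dy": -37, "dz": 0, "rx": 0, "ry": 0, "rz": 0, "fingers": 1},
  ],
)

```text
clock: 29.05
tcp_pos: [0.4337, -0.1228, 0.2495]
orientation: [-0.0, 0.016, 1.0, -0.0]
wrist_force: [0.9, -0.2, -0.4]
finger_gap: 0.016
```

Request:
servo_tool(
  deltas=[
    {"dx": 0, "dy": 0, "dz": -20, "rx": 0, "ry": 0, "rz": 0, "fingers": 1},
    {"dx": 0, "dy": 0, "dz": -30, "rx": 0, "ry": 0, "rz": 0, "fingers": 1},
    {"dx": 0, "dy": 0, "dz": 0, "rx": 0, "ry": 0, "rz": 0, "fingers": 1},
    {"dx": 0, "dy": 0, "dz": 0, "rx": 0, "ry": 0, "rz": 0, "fingers": 1},
  ],
)

```text
clock: 29.45
tcp_pos: [0.4352, -0.1214, 0.1997]
orientation: [-0.001, 0.016, 1.0, 0.0]
wrist_force: [0.3, -1.2, -0.6]
finger_gap: 0.0157
```

```bash
python3 st.py; python3 wl.py
```

```text
j [-0.45   0.141 -0.441  0.991 -0.    -0.418] tcp [ 0.4352 -0.1214  0.1997] local -0.2261 -0.1374 F [ 0.3 -1.2 -0.6] [ 0.02  0.02 -0.01]
[[-0.999  0.032 -0.002]
 [ 0.032  0.999  0.001]
 [ 0.002  0.001 -1.   ]]
top 0.89 606 local 0.056 -0.385 rgb [13. 81. 74.] std 11.8
top 0.85 708 local 0.0 0.193 rgb [111.  77.  35.] std 14.9
top 0.73 702 local 0.003 -0.21 rgb [102.  67.  30.] std 14.4
top 0.61 652 local -0.016 0.089 rgb [116.  81.  37.] std 10.0
top 0.61 684 local -0.003 -0.122 rgb [106.  70.  30.] std 13.7
top 0.59 620 local 0.043 0.384 rgb [109. 102.  14.] std 18.5
side 0.97 1051 local 0.064 -0.446 rgb [ 60. 142. 130.] std 19.4
side 0.96 350 local 0.006 0.182 rgb [174. 126.  58.] std 22.2
side 0.8 630 local 0.003 -0.13 rgb [165. 115.  53.] std 19.8
side 0.77 509 local -0.009 0.079 rgb [165. 121.  60.] std 25.3
side 0.76 785 local 0.005 -0.216 rgb [161. 113.  55.] std 21.1
side 0.63 253 local 0.049 0.316 rgb [173. 156.  17.] std 26.0
```

Request:
servo_tool(
  deltas=[
    {"dx": 0, "dy": 2, "dz": -12, "rx": 0, "ry": 0, "rz": 0, "fingers": 1},
    {"dx": 0, "dy": 0, "dz": -12, "rx": 0, "ry": 0, "rz": 0, "fingers": 1},
    {"dx": 0, "dy": 0, "dz": -12, "rx": 0, "ry": 0, "rz": 0, "fingers": 1},
    {"dx": 0, "dy": 0, "dz": 0, "rx": 0, "ry": 0, "rz": 0, "fingers": 1},
    {"dx": 0, "dy": 0, "dz": 0, "rx": 0, "ry": 0, "rz": 0, "fingers": 1},
    {"dx": 0, "dy": 0, "dz": 0, "rx": 0, "ry": 0, "rz": 0, "fingers": 1},
  ],
)

```text
clock: 30.25
tcp_pos: [0.437, -0.1193, 0.1649]
orientation: [0.001, 0.015, 1.0, -0.0]
wrist_force: [-0.6, -0.3, -0.6]
finger_gap: 0.0162
```

Request:
servo_tool(
  deltas=[
    {"dx": 20, "dy": -0.7, "dz": 0, "rx": 0, "ry": 0, "rz": 0, "fingers": 1},
    {"dx": 20, "dy": -0.6, "dz": 0, "rx": 0, "ry": 0, "rz": 0, "fingers": 1},
    {"dx": 20, "dy": -0.7, "dz": 0, "rx": 0, "ry": 0, "rz": 0, "fingers": 1},
    {"dx": 20, "dy": -0.6, "dz": 0, "rx": 0, "ry": 0, "rz": 0, "fingers": 1},
    {"dx": 20, "dy": -0.7, "dz": 0, "rx": 0, "ry": 0, "rz": 0, "fingers": 1},
    {"dx": 16, "dy": -0.5, "dz": 0, "rx": 0, "ry": 0, "rz": 0, "fingers": 1},
    {"dx": 0, "dy": 0, "dz": 0, "rx": 0, "ry": 0, "rz": 0, "fingers": 1},
    {"dx": 0, "dy": 0, "dz": 0, "rx": 0, "ry": 0, "rz": 0, "fingers": 1},
  ],
)

```text
clock: 31.05
tcp_pos: [0.5523, -0.1229, 0.1642]
orientation: [-0.0, 0.015, 1.0, -0.0]
wrist_force: [-0.5, 0.7, -0.9]
finger_gap: 0.0158
```

```bash
python3 st.py
```

```text
j [-0.361  0.375 -0.22   0.976 -0.    -0.33 ] tcp [ 0.5523 -0.1229  0.1642] local -0.1091 -0.135 F [-0.5  0.7 -0.9] [0.01 0.04 0.04]
[[-1.    0.03 -0.  ]
 [ 0.03  1.   -0.  ]
 [ 0.   -0.   -1.  ]]
```

Request:
servo_tool(
  deltas=[
    {"dx": 0, "dy": 0, "dz": 6, "rx": 0, "ry": 0, "rz": 0, "fingers": 1},
    {"dx": 0.6, "dy": 19, "dz": 6, "rx": -0.15, "ry": 0.005, "rz": 0, "fingers": 1},
    {"dx": 0.6, "dy": 19, "dz": 3, "rx": -0.15, "ry": 0.005, "rz": 0, "fingers": 1},
    {"dx": 0.6, "dy": 19, "dz": 1, "rx": -0.15, "ry": 0.005, "rz": 0, "fingers": 1},
    {"dx": 0.6, "dy": 19, "dz": -2, "rx": -0.15, "ry": 0.005, "rz": 0, "fingers": 1},
    {"dx": 0.6, "dy": 19, "dz": -5, "rx": -0.15, "ry": 0.005, "rz": 0, "fingers": 1},
    {"dx": 0.6, "dy": 18, "dz": -8, "rx": -0.15, "ry": 0.005, "rz": 0, "fingers": 1},
    {"dx": 0.5, "dy": 16, "dz": -10, "rx": -0.15, "ry": 0.005, "rz": 0, "fingers": 1},
  ],
)

```text
clock: 31.85
tcp_pos: [0.5568, 0.0073, 0.1572]
orientation: [-0.006, 0.014, 0.864, -0.503]
wrist_force: [-0.2, -0.6, -2.2]
finger_gap: 0.0161
```

Request:
servo_tool(
  deltas=[
    {"dx": 0.5, "dy": 15, "dz": -13, "rx": -0.15, "ry": 0.005, "rz": 0, "fingers": 1},
    {"dx": 0.5, "dy": 15, "dz": 2, "rx": 0, "ry": 0, "rz": 0, "fingers": 1},
    {"dx": 0.5, "dy": 15, "dz": 1, "rx": 0, "ry": 0, "rz": 0, "fingers": 1},
    {"dx": 0.5, "dy": 12, "dz": 0, "rx": 0, "ry": 0, "rz": 0, "fingers": 1},
    {"dx": 0, "dy": 0, "dz": 0, "rx": 0, "ry": 0, "rz": 0, "fingers": 1},
    {"dx": 0, "dy": 0, "dz": 0, "rx": 0, "ry": 0, "rz": 0, "fingers": 1},
    {"dx": 0, "dy": 0, "dz": 0, "rx": 0, "ry": 0, "rz": 0, "fingers": 1},
  ],
)

```text
clock: 32.55
tcp_pos: [0.5581, 0.0617, 0.146]
orientation: [-0.01, 0.014, 0.827, -0.562]
wrist_force: [0.1, 0.3, -1.0]
finger_gap: 0.0159
```

```bash
python3 st.py; python3 wl.py; python3 - <<'E'
from h import *
T=read_camera("top");S=read_camera("side")
f=lambda i,w,h:cv2.resize(i[...,::-1],(w,h),interpolation=cv2.INTER_CUBIC)
cv2.imwrite("pics/k7.png",np.hstack([f(S["img"][120:300,250:400],400,480),cv2.copyMakeBorder(f(T["img"][110:220,180:380],400,220),0,260,0,0,cv2.BORDER_CONSTANT)]))
E
```

```text
j [ 0.322  0.834  0.061  1.521 -1.057  0.791] tcp [0.5581 0.0617 0.146 ] local -0.1093 0.0497 F [ 0.1  0.3 -1. ] [ 1.07 -0.01 -0.02]
[[-0.999  0.011 -0.033]
 [ 0.034  0.368 -0.929]
 [ 0.002 -0.93  -0.368]]
top 0.76 681 local 0.002 0.192 rgb [104.  70.  31.] std 23.1
top 0.65 596 local -0.001 -0.035 rgb [119.  83.  38.] std 15.0
top 0.59 726 local 0.004 -0.212 rgb [109.  72.  32.] std 15.2
top 0.57 631 local -0.014 0.086 rgb [124.  87.  39.] std 9.5
top 0.48 274 local -0.072 -0.025 rgb [39. 34. 29.] std 31.1
side 0.98 1054 local 0.064 -0.446 rgb [ 57. 136. 124.] std 18.9
side 0.92 439 local 0.006 0.184 rgb [144. 103.  51.] std 27.1
side 0.88 425 local 0.004 -0.043 rgb [153. 109.  53.] std 25.1
side 0.85 260 local 0.052 0.316 rgb [167. 149.  11.] std 26.7
side 0.71 536 local -0.252 0.484 rgb [112. 105.  91.] std 18.0
side 0.69 406 local -0.009 0.077 rgb [168. 119.  52.] std 21.7
side 0.65 788 local 0.006 -0.219 rgb [156. 110.  54.] std 20.4
```

View pics/k7.png

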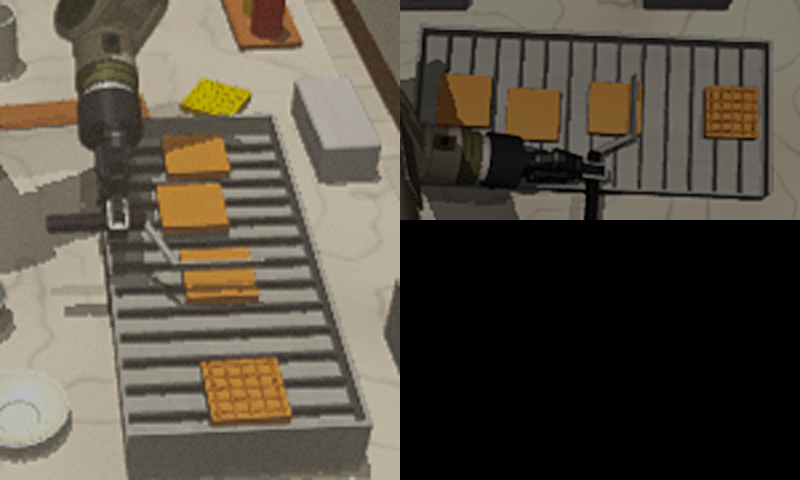

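Request:
servo_tool(
  deltas=[
    {"dx": -0.5, "dy": -12, "dz": 16, "rx": 0.15, "ry": -0.005, "rz": 0, "fingers": 1},
    {"dx": -0.5, "dy": -14, "dz": 15, "rx": 0.15, "ry": -0.005, "rz": 0, "fingers": 1},
    {"dx": -0.5, "dy": -16, "dz": 14, "rx": 0.15, "ry": -0.005, "rz": 0, "fingers": 1},
    {"dx": -0.6, "dy": -18, "dz": 12, "rx": 0.15, "ry": -0.005, "rz": 0, "fingers": 1},
    {"dx": -0.7, "dy": -20, "dz": 10, "rx": 0.15, "ry": -0.005, "rz": 0, "fingers": 1},
    {"dx": -0.7, "dy": -21, "dz": 8, "rx": 0.15, "ry": -0.005, "rz": 0, "fingers": 1},
    {"dx": -0.7, "dy": -22, "dz": 5, "rx": 0.15, "ry": -0.005, "rz": 0, "fingers": 1},
    {"dx": -0.8, "dy": -24, "dz": 3, "rx": 0.15, "ry": -0.005, "rz": 0, "fingers": 1},
  ],
)

```text
clock: 33.65
tcp_pos: [0.5531, -0.0852, 0.2305]
orientation: [0.002, 0.015, 1.0, 0.005]
wrist_force: [-0.4, -0.5, -1.4]
finger_gap: 0.0157
```

Request:
servo_tool(
  deltas=[
    {"dx": 0, "dy": 0, "dz": 0, "rx": 0, "ry": 0, "rz": 0, "fingers": 1},
    {"dx": 0, "dy": 0, "dz": -20, "rx": 0, "ry": 0, "rz": 0, "fingers": 1},
    {"dx": 0, "dy": 0, "dz": -20, "rx": 0, "ry": 0, "rz": 0, "fingers": 1},
    {"dx": 0, "dy": 0, "dz": 0, "rx": 0, "ry": 0, "rz": 0, "fingers": 1},
    {"dx": 0, "dy": 0, "dz": 0, "rx": 0, "ry": 0, "rz": 0, "fingers": 1},
  ],
)

```text
clock: 34.15
tcp_pos: [0.5526, -0.084, 0.1882]
orientation: [-0.001, 0.015, 1.0, 0.003]
wrist_force: [-0.2, 0.3, -1.5]
finger_gap: 0.016
```

```bash
python3 st.py; python3 wl.py
```

```text
j [-0.296  0.346 -0.2    1.03   0.004 -0.266] tcp [ 0.5526 -0.084   0.1882] local -0.11 -0.0961 F [-0.2  0.3 -1.5] [-0.01 -0.01 -0.03]
[[-1.     0.03  -0.003]
 [ 0.03   1.     0.005]
 [ 0.003  0.005 -1.   ]]
top 0.94 695 local -0.015 0.09 rgb [116.  81.  37.] std 10.2
top 0.86 728 local 0.01 0.22 rgb [111.  76.  34.] std 15.5
top 0.86 668 local 0.058 -0.386 rgb [18. 82. 75.] std 12.8
top 0.77 636 local 0.043 0.382 rgb [109. 102.  16.] std 18.5
top 0.61 587 local -0.001 -0.031 rgb [115.  80.  36.] std 12.4
top 0.61 100 local -0.007 -0.247 rgb [100.  70.  38.] std 16.0
side 0.84 476 local 0.003 -0.039 rgb [177. 126.  54.] std 18.2
side 0.77 1046 local 0.064 -0.447 rgb [ 59. 140. 128.] std 19.2
side 0.7 280 local 0.055 0.319 rgb [172. 154.  21.] std 25.8
side 0.61 479 local -0.01 0.082 rgb [164. 118.  54.] std 25.8
side 0.54 381 local 0.016 0.21 rgb [167. 120.  54.] std 25.4
```

Request:
servo_tool(
  deltas=[
    {"dx": 0, "dy": 0, "dz": -10, "rx": 0, "ry": 0, "rz": 0, "fingers": 1},
    {"dx": 0, "dy": 0, "dz": 0, "rx": -0.005, "ry": 0, "rz": 0, "fingers": 1},
    {"dx": 0.4, "dy": 11, "dz": 0, "rx": 0, "ry": 0, "rz": 0, "fingers": 1},
    {"dx": 0.4, "dy": 11, "dz": 0, "rx": 0, "ry": 0, "rz": 0, "fingers": 1},
    {"dx": 0.4, "dy": 10, "dz": 0, "rx": 0, "ry": 0, "rz": 0, "fingers": 1},
    {"dx": 0.3, "dy": 9, "dz": 0, "rx": 0, "ry": 0, "rz": 0, "fingers": 1},
    {"dx": 0, "dy": 0, "dz": 0, "rx": 0, "ry": 0, "rz": 0, "fingers": 1},
    {"dx": -0.5, "dy": -12, "dz": 0, "rx": 0, "ry": 0, "rz": 0, "fingers": 1},
  ],
)

```text
clock: 35.15
tcp_pos: [0.5542, -0.0545, 0.1785]
orientation: [-0.0, 0.014, 1.0, 0.0]
wrist_force: [0.8, -0.3, -1.5]
finger_gap: 0.0157
```

Request:
servo_tool(
  deltas=[
    {"dx": 0, "dy": 0, "dz": 25, "rx": 0, "ry": 0, "rz": 0, "fingers": 1},
    {"dx": 0, "dy": 0, "dz": 35, "rx": 0, "ry": 0, "rz": 0, "fingers": 1},
    {"dx": -10, "dy": -10, "dz": 12, "rx": 0, "ry": 0, "rz": 0, "fingers": 1},
    {"dx": -30, "dy": -40, "dz": 0, "rx": 0, "ry": 0, "rz": 0, "fingers": 1},
    {"dx": -30, "dy": -40, "dz": 0, "rx": 0, "ry": 0, "rz": 0, "fingers": 1},
    {"dx": -30, "dy": -40, "dz": 0, "rx": 0, "ry": 0, "rz": 0, "fingers": 1},
    {"dx": -20, "dy": -41, "dz": 0, "rx": 0, "ry": 0, "rz": 0, "fingers": 1},
    {"dx": 0, "dy": 0, "dz": -20, "rx": 0, "ry": 0, "rz": 0, "fingers": 1},
  ],
)

```text
clock: 35.95
tcp_pos: [0.4324, -0.2328, 0.2322]
orientation: [0.001, 0.019, 1.0, -0.002]
wrist_force: [0.7, 0.5, -1.4]
finger_gap: 0.0161
```

Request:
servo_tool(
  deltas=[
    {"dx": 0, "dy": 0, "dz": -30, "rx": 0, "ry": 0, "rz": 0, "fingers": 1},
    {"dx": 0, "dy": 0, "dz": 0, "rx": 0, "ry": 0, "rz": 0, "fingers": 1},
    {"dx": 0, "dy": 0, "dz": 0, "rx": 0, "ry": 0, "rz": 0, "fingers": 1},
  ],
)

```text
clock: 36.25
tcp_pos: [0.4332, -0.2268, 0.2001]
orientation: [-0.001, 0.016, 1.0, 0.001]
wrist_force: [0.4, 0.3, -0.6]
finger_gap: 0.016
```

```bash
python3 st.py; python3 wl.py; python3 - <<'E'
from h import *
T=read_camera("top");S=read_camera("side")
f=lambda i,w,h:cv2.resize(i[...,::-1],(w,h),interpolation=cv2.INTER_CUBIC)
cv2.imwrite("pics/k8.png",np.hstack([f(S["img"][130:310,260:400],373,480),cv2.copyMakeBorder(f(T["img"][110:220,180:380],420,231),0,249,0,0,cv2.BORDER_CONSTANT)]))
E
```

```text
j [-0.647  0.209 -0.355  1.009 -0.    -0.615] tcp [ 0.4332 -0.2268  0.2001] local -0.2247 -0.2428 F [ 0.4  0.3 -0.6] [-0.05  0.03 -0.04]
[[-0.999  0.032 -0.003]
 [ 0.032  0.999  0.002]
 [ 0.003  0.001 -1.   ]]
top 0.96 686 local -0.0 -0.007 rgb [120.  84.  38.] std 13.3
top 0.84 611 local 0.044 0.383 rgb [114. 107.  15.] std 19.3
top 0.72 715 local -0.014 0.089 rgb [118.  83.  39.] std 13.3
top 0.69 646 local 0.058 -0.384 rgb [17. 85. 77.] std 12.7
top 0.66 708 local 0.002 -0.212 rgb [107.  70.  31.] std 15.0
side 0.8 381 local 0.016 0.21 rgb [173. 126.  59.] std 25.4
side 0.74 240 local 0.049 0.316 rgb [179. 161.  14.] std 23.6
side 0.63 542 local 0.005 -0.013 rgb [175. 127.  60.] std 23.7
side 0.6 515 local -0.009 0.076 rgb [173. 126.  60.] std 23.2
```

View pics/k8.png

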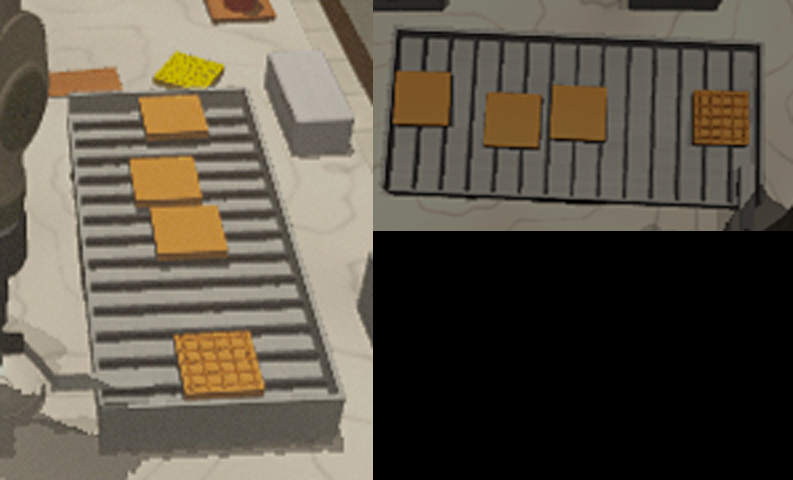

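Request:
servo_tool(
  deltas=[
    {"dx": 0, "dy": -1, "dz": -12, "rx": 0, "ry": 0, "rz": 0, "fingers": 1},
    {"dx": 0, "dy": 0, "dz": -12, "rx": 0, "ry": 0, "rz": 0, "fingers": 1},
    {"dx": 0, "dy": 0, "dz": -12, "rx": 0, "ry": 0, "rz": 0, "fingers": 1},
    {"dx": 0, "dy": 0, "dz": 0, "rx": 0, "ry": 0, "rz": 0, "fingers": 1},
    {"dx": 0, "dy": 0, "dz": 0, "rx": 0, "ry": 0, "rz": 0, "fingers": 1},
    {"dx": 0, "dy": 0, "dz": 0, "rx": 0, "ry": 0, "rz": 0, "fingers": 1},
  ],
)

```text
clock: 37.15
tcp_pos: [0.4342, -0.2276, 0.1644]
orientation: [-0.001, 0.015, 1.0, 0.0]
wrist_force: [-0.3, -0.2, -1.5]
finger_gap: 0.0158
```

Request:
servo_tool(
  deltas=[
    {"dx": 20, "dy": -0.7, "dz": 0, "rx": 0, "ry": 0, "rz": 0, "fingers": 1},
    {"dx": 20, "dy": -0.6, "dz": 0, "rx": 0, "ry": 0, "rz": 0, "fingers": 1},
    {"dx": 20, "dy": -0.7, "dz": 0, "rx": 0, "ry": 0, "rz": 0, "fingers": 1},
    {"dx": 20, "dy": -0.6, "dz": 0, "rx": 0, "ry": 0, "rz": 0, "fingers": 1},
    {"dx": 20, "dy": -0.7, "dz": 0, "rx": 0, "ry": 0, "rz": 0, "fingers": 1},
    {"dx": 15, "dy": -0.5, "dz": 0, "rx": 0, "ry": 0, "rz": 0, "fingers": 1},
    {"dx": 0, "dy": 0, "dz": 0, "rx": 0, "ry": 0, "rz": 0, "fingers": 1},
    {"dx": 0, "dy": 0, "dz": 0, "rx": 0, "ry": 0, "rz": 0, "fingers": 1},
  ],
)

```text
clock: 37.95
tcp_pos: [0.549, -0.2312, 0.1643]
orientation: [-0.001, 0.015, 1.0, 0.0]
wrist_force: [-0.6, -0.4, -1.1]
finger_gap: 0.0162
```

```bash
python3 st.py; python3 - <<'E'
from h import *
T=read_camera("top");g=np.load("grill.npy");c,n=np.cos(g[2]),np.sin(g[2])
for nm,Q in (("W1",((396,69),(451,72),(449,126),(393,124))),("W4",((694,91),(748,91),(748,146),(693,144)))):
  for u,v in Q:
    d=ray(T,(u-373)/2.1+180,v/2.1+110,.071)[:2]-g[:2];print(nm,(c*d[0]+n*d[1]).round(4),(-n*d[0]+c*d[1]).round(4))
E
```

```text
j [-0.533  0.428 -0.137  1.007 -0.    -0.503] tcp [ 0.549  -0.2312  0.1643] local -0.1087 -0.2434 F [-0.6 -0.4 -1.1] [0.03 0.05 0.  ]
[[-1.     0.03  -0.001]
 [ 0.03   1.     0.001]
 [ 0.001  0.001 -1.   ]]
W1 0.055 0.261
W1 0.0538 0.1811
W1 -0.0271 0.1785
W1 -0.0275 0.2589
W4 0.0401 -0.1715
W4 0.0434 -0.2495
W4 -0.0385 -0.25
W4 -0.0389 -0.1714
```

Request:
servo_tool(
  deltas=[
    {"dx": 0, "dy": 0, "dz": 6, "rx": 0, "ry": 0, "rz": 0, "fingers": 1},
    {"dx": 0.6, "dy": 19, "dz": 8, "rx": -0.15, "ry": 0.005, "rz": 0, "fingers": 1},
    {"dx": 0.6, "dy": 20, "dz": 5, "rx": -0.15, "ry": 0.005, "rz": 0, "fingers": 1},
    {"dx": 0.6, "dy": 20, "dz": 2, "rx": -0.15, "ry": 0.005, "rz": 0, "fingers": 1},
    {"dx": 0.6, "dy": 20, "dz": -1, "rx": -0.15, "ry": 0.005, "rz": 0, "fingers": 1},
    {"dx": 0.6, "dy": 20, "dz": -4, "rx": -0.15, "ry": 0.005, "rz": 0, "fingers": 1},
    {"dx": 0.6, "dy": 19, "dz": -7, "rx": -0.15, "ry": 0.005, "rz": 0, "fingers": 1},
    {"dx": 0.5, "dy": 18, "dz": -10, "rx": -0.15, "ry": 0.005, "rz": 0, "fingers": 1},
  ],
)

```text
clock: 38.8
tcp_pos: [0.5537, -0.0943, 0.1656]
orientation: [-0.007, 0.014, 0.864, -0.503]
wrist_force: [-0.6, -0.6, -1.6]
finger_gap: 0.0157
```

Request:
servo_tool(
  deltas=[
    {"dx": 0.5, "dy": 17, "dz": -12, "rx": -0.15, "ry": 0.005, "rz": 0, "fingers": 1},
    {"dx": 0.5, "dy": 15, "dz": 2, "rx": 0, "ry": 0, "rz": 0, "fingers": 1},
    {"dx": 0.5, "dy": 15, "dz": 0, "rx": 0, "ry": 0, "rz": 0, "fingers": 1},
    {"dx": 0.5, "dy": 15, "dz": 0, "rx": 0, "ry": 0, "rz": 0, "fingers": 1},
    {"dx": 0.5, "dy": 13, "dz": 0, "rx": 0, "ry": 0, "rz": 0, "fingers": 1},
    {"dx": 0, "dy": 0, "dz": 0, "rx": 0, "ry": 0, "rz": 0, "fingers": 1},
    {"dx": 0, "dy": 0, "dz": 0, "rx": 0, "ry": 0, "rz": 0, "fingers": 1},
  ],
)

```text
clock: 39.5
tcp_pos: [0.5559, -0.0205, 0.1537]
orientation: [-0.01, 0.013, 0.826, -0.564]
wrist_force: [-0.1, -0.8, -1.2]
finger_gap: 0.016
```

```bash
python3 st.py; python3 wl.py
```

```text
j [ 0.193  0.721 -0.11   1.263 -1.138  0.563] tcp [ 0.5559 -0.0205  0.1537] local -0.1088 -0.0326 F [-0.1 -0.8 -1.2] [1.09 0.   0.01]
[[-0.999  0.01  -0.032]
 [ 0.033  0.363 -0.931]
 [ 0.002 -0.932 -0.363]]
top 0.96 675 local -0.001 -0.008 rgb [121.  85.  39.] std 13.0
top 0.76 602 local 0.043 0.385 rgb [117. 109.  15.] std 16.3
top 0.68 555 local -0.007 0.088 rgb [114.  79.  36.] std 17.0
top 0.61 559 local 0.002 -0.136 rgb [119.  82.  37.] std 14.1
top 0.56 584 local 0.058 -0.385 rgb [14. 87. 80.] std 9.4
side 0.92 390 local 0.016 0.21 rgb [133.  95.  46.] std 26.0
side 0.91 462 local -0.011 0.079 rgb [157. 111.  49.] std 25.7
side 0.9 499 local 0.005 -0.016 rgb [166. 118.  52.] std 23.5
side 0.66 222 local 0.053 0.319 rgb [171. 153.   4.] std 22.1
side 0.62 1010 local 0.065 -0.447 rgb [ 55. 137. 125.] std 18.6
side 0.56 584 local 0.008 -0.151 rgb [157. 112.  53.] std 24.7
```

Request:
servo_tool(
  deltas=[
    {"dx": -0.5, "dy": -12, "dz": 21, "rx": 0.15, "ry": -0.005, "rz": 0, "fingers": 1},
    {"dx": -0.5, "dy": -14, "dz": 20, "rx": 0.15, "ry": -0.005, "rz": 0, "fingers": 1},
    {"dx": -0.5, "dy": -16, "dz": 20, "rx": 0.15, "ry": -0.005, "rz": 0, "fingers": 1},
    {"dx": -0.6, "dy": -18, "dz": 18, "rx": 0.15, "ry": -0.005, "rz": 0, "fingers": 1},
    {"dx": -0.7, "dy": -20, "dz": 15, "rx": 0.15, "ry": -0.005, "rz": 0, "fingers": 1},
    {"dx": -0.7, "dy": -21, "dz": 15, "rx": 0.15, "ry": -0.005, "rz": 0, "fingers": 1},
    {"dx": -0.7, "dy": -22, "dz": 15, "rx": 0.15, "ry": -0.005, "rz": 0, "fingers": 1},
    {"dx": -0.8, "dy": -24, "dz": 15, "rx": 0.15, "ry": -0.005, "rz": 0, "fingers": 1},
  ],
)

```text
clock: 40.5
tcp_pos: [0.5501, -0.1684, 0.2948]
orientation: [0.002, 0.016, 1.0, 0.002]
wrist_force: [0.4, -0.4, -2.0]
finger_gap: 0.0158
```

```bash
python3 - <<'E'
from h import *
T=read_camera("top");S=read_camera("side")
f=lambda i,w,h:cv2.resize(i[...,::-1],(w,h),interpolation=cv2.INTER_CUBIC)
cv2.imwrite("pics/k9.png",np.hstack([f(S["img"][130:310,260:400],373,480),cv2.copyMakeBorder(f(T["img"][110:220,180:380],420,231),0,249,0,0,cv2.BORDER_CONSTANT)]))
E
```

```text
(no output)
```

View pics/k9.png

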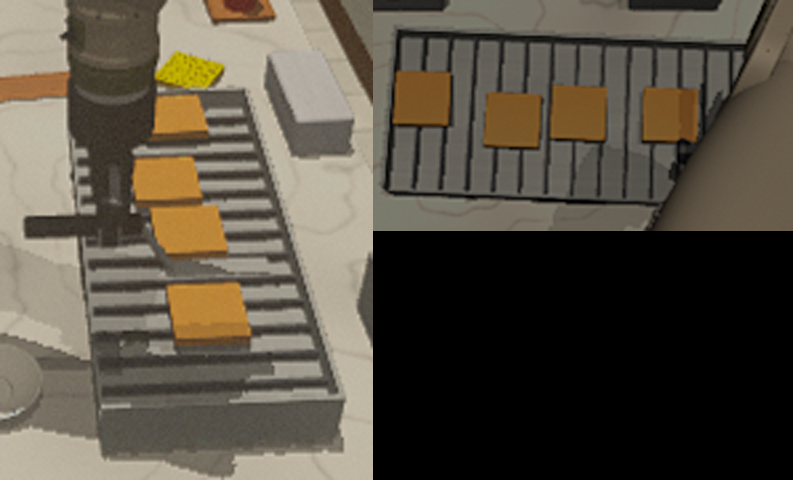

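Request:
servo_tool(
  deltas=[
    {"dx": -6, "dy": 40, "dz": 2, "rx": 0, "ry": 0, "rz": 0.01, "fingers": 1},
    {"dx": -6, "dy": 40, "dz": 2, "rx": 0, "ry": 0, "rz": 0.01, "fingers": 1},
    {"dx": -6, "dy": 40, "dz": 2, "rx": 0, "ry": 0, "rz": 0.01, "fingers": 1},
    {"dx": -6, "dy": 40, "dz": 2, "rx": 0, "ry": 0, "rz": 0.01, "fingers": 1},
    {"dx": -5, "dy": 40, "dz": 0, "rx": 0, "ry": 0, "rz": 0.01, "fingers": 1},
    {"dx": -5, "dy": 40, "dz": 0, "rx": 0, "ry": 0, "rz": 0.01, "fingers": 1},
    {"dx": -5, "dy": 40, "dz": 0, "rx": 0, "ry": 0, "rz": 0.01, "fingers": 1},
    {"dx": -5, "dy": 40, "dz": 0, "rx": 0, "ry": 0, "rz": 0.01, "fingers": 1},
  ],
)

```text
clock: 41.4
tcp_pos: [0.5056, 0.154, 0.3001]
orientation: [-0.0, -0.025, 1.0, -0.001]
wrist_force: [0.7, -0.6, -1.1]
finger_gap: 0.016
```

Request:
servo_tool(
  deltas=[
    {"dx": -5, "dy": 40, "dz": 0, "rx": 0, "ry": 0, "rz": 0.01, "fingers": 1},
    {"dx": -5, "dy": 40, "dz": 0, "rx": 0, "ry": 0, "rz": 0.003, "fingers": 1},
    {"dx": -5, "dy": 40, "dz": 0, "rx": 0, "ry": 0, "rz": 0, "fingers": 1},
    {"dx": -5, "dy": 40, "dz": 0, "rx": 0, "ry": 0, "rz": 0, "fingers": 1},
    {"dx": -5, "dy": 40, "dz": 0, "rx": 0, "ry": 0, "rz": 0, "fingers": 1},
    {"dx": -3, "dy": 40, "dz": 0, "rx": 0, "ry": 0, "rz": 0, "fingers": 1},
    {"dx": 0, "dy": 10, "dz": 0, "rx": 0, "ry": 0, "rz": 0, "fingers": 1},
    {"dx": 0, "dy": 0, "dz": 0, "rx": 0, "ry": 0, "rz": 0, "fingers": 1},
  ],
)

```text
clock: 42.2
tcp_pos: [0.4778, 0.4038, 0.2994]
orientation: [-0.001, -0.033, 0.999, -0.001]
wrist_force: [0.7, -0.3, -1.2]
finger_gap: 0.016
```

Request:
servo_tool(
  deltas=[
    {"dx": 0, "dy": 0, "dz": 0, "rx": 0, "ry": 0, "rz": 0, "fingers": 1},
    {"dx": 0, "dy": 0, "dz": 0, "rx": 0, "ry": 0, "rz": 0, "fingers": 1},
  ],
)

```text
clock: 42.4
tcp_pos: [0.479, 0.4012, 0.3004]
orientation: [-0.0, -0.03, 1.0, -0.0]
wrist_force: [-0.2, 0.5, -1.7]
finger_gap: 0.016
```

```bash
python3 st.py
```

```text
j [0.569 0.414 0.184 1.341 0.    0.508] tcp [0.479  0.4012 0.3004] local -0.1996 0.3863 F [-0.2  0.5 -1.7] [-0.02  0.   -0.02]
[[-0.998 -0.061 -0.001]
 [-0.061  0.998 -0.   ]
 [ 0.001 -0.    -1.   ]]
```

Request:
servo_tool(
  deltas=[
    {"dx": 1, "dy": 4.5, "dz": -30, "rx": 0, "ry": 0, "rz": 0, "fingers": 1},
    {"dx": 0, "dy": 0, "dz": -40, "rx": 0, "ry": 0, "rz": 0, "fingers": 1},
    {"dx": 0, "dy": 0, "dz": -40, "rx": 0, "ry": 0, "rz": 0, "fingers": 1},
    {"dx": 0, "dy": 0, "dz": -25, "rx": 0, "ry": 0, "rz": 0, "fingers": 1},
    {"dx": 0, "dy": 0, "dz": 0, "rx": 0, "ry": 0, "rz": 0, "fingers": 1},
    {"dx": 0, "dy": 0, "dz": 0, "rx": 0, "ry": 0, "rz": 0, "fingers": 1},
  ],
)

```text
clock: 43.0
tcp_pos: [0.4803, 0.4061, 0.166]
orientation: [-0.0, -0.03, 1.0, 0.0]
wrist_force: [-0.1, -0.0, -0.4]
finger_gap: 0.016
```

Request:
servo_tool(
  deltas=[
    {"dx": 0, "dy": 0, "dz": -15, "rx": 0, "ry": 0, "rz": 0, "fingers": 1},
    {"dx": 0, "dy": 0, "dz": -15, "rx": 0, "ry": 0, "rz": 0, "fingers": 1},
    {"dx": 0, "dy": 0, "dz": -10, "rx": 0, "ry": 0, "rz": 0, "fingers": 1},
    {"dx": 0, "dy": 0, "dz": -4, "rx": 0, "ry": 0, "rz": 0, "fingers": 1},
    {"dx": 0, "dy": 0, "dz": 0, "rx": 0, "ry": 0, "rz": 0, "fingers": 1},
    {"dx": 0, "dy": 0, "dz": 0, "rx": 0, "ry": 0, "rz": 0, "fingers": 1},
  ],
)

```text
clock: 43.6
tcp_pos: [0.4804, 0.4074, 0.1224]
orientation: [0.0, -0.031, 1.0, 0.001]
wrist_force: [-0.6, 0.1, -0.2]
finger_gap: 0.0159
```

```bash
python3 st.py
```

```text
j [ 0.576  0.522 -0.097  0.951  0.001  0.514] tcp [0.4804 0.4074 0.1224] local -0.1984 0.3926 F [-0.6  0.1 -0.2] [0.02 0.   0.02]
[[-0.998 -0.062  0.   ]
 [-0.062  0.998  0.001]
 [-0.001  0.001 -1.   ]]
```

Request:
servo_tool(
  deltas=[
    {"dx": 0, "dy": -1.5, "dz": -2, "rx": 0, "ry": 0, "rz": 0, "fingers": 1},
    {"dx": 0, "dy": 0, "dz": 0, "rx": 0, "ry": 0, "rz": 0, "fingers": 1},
    {"dx": 0, "dy": 0, "dz": 0, "rx": 0, "ry": 0, "rz": 0, "fingers": 1},
    {"dx": 0, "dy": 0, "dz": 0, "rx": 0, "ry": 0, "rz": 0, "fingers": 0},
    {"dx": 0, "dy": 0, "dz": 0, "rx": 0, "ry": 0, "rz": 0, "fingers": 0},
    {"dx": 0, "dy": 0, "dz": 0, "rx": 0, "ry": 0, "rz": 0, "fingers": 0},
    {"dx": 0, "dy": 0, "dz": 0, "rx": 0, "ry": 0, "rz": 0, "fingers": 0},
    {"dx": 0, "dy": 0, "dz": 0, "rx": 0, "ry": 0, "rz": 0, "fingers": 0},
  ],
)

```text
clock: 44.4
tcp_pos: [0.4797, 0.4055, 0.1192]
orientation: [-0.001, -0.031, 1.0, 0.0]
wrist_force: [-0.1, 0.9, 0.9]
finger_gap: 0.0429
```

Request:
servo_tool(
  deltas=[
    {"dx": 0, "dy": 0, "dz": 20, "rx": 0, "ry": 0, "rz": 0, "fingers": 0},
    {"dx": 0, "dy": 0, "dz": 40, "rx": 0, "ry": 0, "rz": 0, "fingers": 0},
    {"dx": 0, "dy": 0, "dz": 40, "rx": 0, "ry": 0, "rz": 0, "fingers": 0},
    {"dx": 0, "dy": 0, "dz": 40, "rx": 0, "ry": 0, "rz": 0, "fingers": 0},
    {"dx": 0, "dy": 0, "dz": 40, "rx": 0, "ry": 0, "rz": 0, "fingers": -1},
    {"dx": 4, "dy": -40, "dz": 0, "rx": 0, "ry": 0, "rz": -0.1, "fingers": -1},
    {"dx": 4, "dy": -40, "dz": 0, "rx": 0, "ry": 0, "rz": -0.1, "fingers": -1},
    {"dx": 4, "dy": -40, "dz": 0, "rx": 0, "ry": 0, "rz": -0.1, "fingers": -1},
  ],
)

```text
clock: 45.2
tcp_pos: [0.4918, 0.2847, 0.2998]
orientation: [0.0, 0.12, 0.993, 0.0]
wrist_force: [-0.2, -0.6, -0.2]
finger_gap: 0.0855
```

Request:
servo_tool(
  deltas=[
    {"dx": 4, "dy": -40, "dz": 0, "rx": 0, "ry": 0, "rz": -0.1, "fingers": -1},
    {"dx": 4, "dy": -40, "dz": 0, "rx": 0, "ry": 0, "rz": -0.1, "fingers": -1},
    {"dx": 4, "dy": -40, "dz": 0, "rx": 0, "ry": 0, "rz": -0.1, "fingers": -1},
    {"dx": 4, "dy": -40, "dz": 0, "rx": 0, "ry": 0, "rz": -0.1, "fingers": -1},
    {"dx": 4, "dy": -40, "dz": 0, "rx": 0, "ry": 0, "rz": -0.1, "fingers": -1},
    {"dx": 5, "dy": -40, "dz": 0, "rx": 0, "ry": 0, "rz": -0.1, "fingers": -1},
    {"dx": 5, "dy": -40, "dz": 0, "rx": 0, "ry": 0, "rz": -0.1, "fingers": -1},
    {"dx": 5, "dy": -40, "dz": 0, "rx": 0, "ry": 0, "rz": -0.1, "fingers": -1},
  ],
)

```text
clock: 46.0
tcp_pos: [0.5267, -0.036, 0.2995]
orientation: [-0.0, 0.498, 0.867, 0.0]
wrist_force: [0.4, -0.5, 0.2]
finger_gap: 0.0852
```

```bash
python3 st.py; python3 - <<'E'
from h import *
T=read_camera("top");S=read_camera("side")
f=lambda i,w,h:cv2.resize(i[...,::-1],(w,h),interpolation=cv2.INTER_CUBIC)
cv2.imwrite("pics/k10.png",np.hstack([f(S["img"][100:190,215:325],440,360),f(T["img"][165:265,110:200],324,360)]))
E
```

```text
j [-2.210e-01  2.230e-01 -8.500e-02  1.262e+00  1.000e-03  8.210e-01] tcp [ 0.5267 -0.036   0.2995] local -0.1375 -0.049 F [ 0.4 -0.5  0.2] [ 0.   -0.04  0.01]
[[-0.504  0.863  0.   ]
 [ 0.863  0.504  0.001]
 [ 0.001  0.001 -1.   ]]
```

View pics/k10.png

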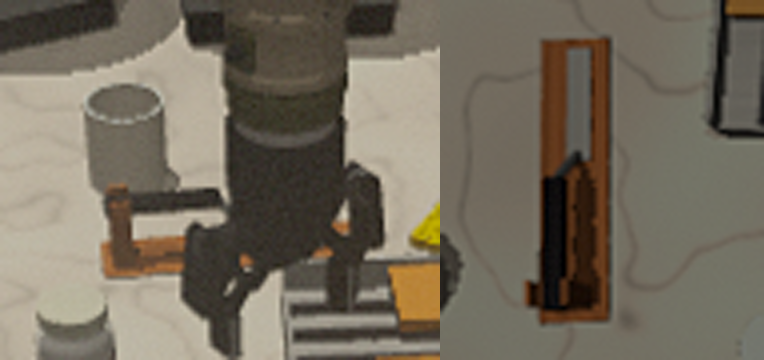

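Request:
servo_tool(
  deltas=[
    {"dx": 5, "dy": -40, "dz": 0, "rx": 0, "ry": 0, "rz": -0.09, "fingers": -1},
    {"dx": 5, "dy": -40, "dz": 0, "rx": 0, "ry": 0, "rz": -0.09, "fingers": -1},
    {"dx": 5, "dy": -40, "dz": 0, "rx": 0, "ry": 0, "rz": -0.09, "fingers": -1},
    {"dx": 5, "dy": -40, "dz": 0, "rx": 0, "ry": 0, "rz": -0.09, "fingers": -1},
    {"dx": 5, "dy": -40, "dz": 0, "rx": 0, "ry": 0, "rz": -0.09, "fingers": -1},
    {"dx": 5, "dy": -40, "dz": 0, "rx": 0, "ry": 0, "rz": -0.09, "fingers": -1},
    {"dx": 6, "dy": -40, "dz": 0, "rx": 0, "ry": 0, "rz": -0.09, "fingers": -1},
    {"dx": 6, "dy": -40, "dz": 0, "rx": 0, "ry": 0, "rz": -0.09, "fingers": -1},
  ],
)

```text
clock: 46.9
tcp_pos: [0.5691, -0.3552, 0.2994]
orientation: [-0.0, 0.771, 0.637, 0.001]
wrist_force: [-0.5, -0.2, -0.8]
finger_gap: 0.0853
```

Request:
servo_tool(
  deltas=[
    {"dx": 5, "dy": -40, "dz": 0, "rx": 0, "ry": 0, "rz": 0, "fingers": -1},
    {"dx": 0, "dy": 0, "dz": 0, "rx": 0, "ry": 0, "rz": 0, "fingers": -1},
    {"dx": 0, "dy": 0, "dz": 0, "rx": 0, "ry": 0, "rz": 0, "fingers": -1},
    {"dx": 0, "dy": 0, "dz": 0, "rx": 0, "ry": 0, "rz": 0, "fingers": -1},
  ],
)

```text
clock: 47.3
tcp_pos: [0.574, -0.393, 0.2993]
orientation: [-0.0, 0.77, 0.638, 0.001]
wrist_force: [-0.6, -0.4, 0.4]
finger_gap: 0.0856
```

```bash
python3 st.py
```

```text
j [-7.160e-01  5.660e-01  4.230e-01  1.428e+00  1.000e-03  1.040e+00] tcp [ 0.574  -0.393   0.2993] local -0.0785 -0.4043 F [-0.6 -0.4  0.4] [-0.   -0.03  0.02]
[[ 0.185  0.983  0.   ]
 [ 0.983 -0.185  0.002]
 [ 0.002 -0.    -1.   ]]
```

Down, grip, and turn back counter-clockwise.

Request:
servo_tool(
  newtons=60,
  deltas=[
    {"dx": 1, "dy": -4, "dz": -40, "rx": 0, "ry": 0, "rz": 0, "fingers": -1},
    {"dx": 0, "dy": 0, "dz": -40, "rx": 0, "ry": 0, "rz": 0, "fingers": -1},
    {"dx": 0, "dy": 0, "dz": -40, "rx": 0, "ry": 0, "rz": 0, "fingers": -1},
    {"dx": 0, "dy": 0, "dz": -28, "rx": 0, "ry": 0, "rz": 0, "fingers": -1},
    {"dx": 0, "dy": 0, "dz": 0, "rx": 0, "ry": 0, "rz": 0, "fingers": -1},
    {"dx": 0, "dy": 0, "dz": 0, "rx": 0, "ry": 0, "rz": 0, "fingers": 1},
    {"dx": 0, "dy": 0, "dz": 0, "rx": 0, "ry": 0, "rz": 0, "fingers": 1},
    {"dx": 0, "dy": 0, "dz": 0, "rx": 0, "ry": 0, "rz": 0, "fingers": 1},
  ],
)

```text
clock: 48.1
tcp_pos: [0.576, -0.3989, 0.1543]
orientation: [0.002, 0.77, 0.638, 0.001]
wrist_force: [-0.6, -0.2, -1.0]
finger_gap: 0.044
```

Request:
servo_tool(
  deltas=[
    {"dx": 0, "dy": 0, "dz": 0, "rx": 0, "ry": 0, "rz": 0, "fingers": 1},
    {"dx": 0, "dy": 0, "dz": 0, "rx": 0, "ry": 0, "rz": 0, "fingers": 1},
    {"dx": 0, "dy": 0, "dz": 0, "rx": 0, "ry": 0, "rz": 0, "fingers": 1},
    {"dx": 0, "dy": 0, "dz": 0, "rx": 0, "ry": 0, "rz": 0, "fingers": 1},
    {"dx": 0, "dy": 0, "dz": 0, "rx": 0, "ry": 0, "rz": 0, "fingers": 1},
  ],
)

```text
clock: 48.6
tcp_pos: [0.5746, -0.3988, 0.1526]
orientation: [0.0, 0.77, 0.638, 0.0]
wrist_force: [-2.3, 0.0, 6.5]
finger_gap: 0.0087
```

Request:
servo_tool(
  deltas=[
    {"dx": 0, "dy": 0, "dz": 0, "rx": 0, "ry": 0, "rz": 0.14, "fingers": 1},
    {"dx": 0, "dy": 0, "dz": 0, "rx": 0, "ry": 0, "rz": 0.14, "fingers": 1},
    {"dx": 0, "dy": 0, "dz": 0, "rx": 0, "ry": 0, "rz": 0.14, "fingers": 1},
    {"dx": 0, "dy": 0, "dz": 0, "rx": 0, "ry": 0, "rz": 0.14, "fingers": 1},
    {"dx": 0, "dy": 0, "dz": 0, "rx": 0, "ry": 0, "rz": 0.14, "fingers": 1},
    {"dx": 0, "dy": 0, "dz": 0, "rx": 0, "ry": 0, "rz": 0.14, "fingers": 1},
    {"dx": 0, "dy": 0, "dz": 0, "rx": 0, "ry": 0, "rz": 0.14, "fingers": 1},
    {"dx": 0, "dy": 0, "dz": 0, "rx": 0, "ry": 0, "rz": 0.14, "fingers": 1},
  ],
)

```text
clock: 49.4
tcp_pos: [0.5769, -0.398, 0.1527]
orientation: [0.002, 0.31, 0.951, 0.002]
wrist_force: [5.0, 3.5, 3.3]
finger_gap: 0.0092
```

Request:
servo_tool(
  deltas=[
    {"dx": 0, "dy": 0, "dz": 0, "rx": 0, "ry": 0, "rz": 0.12, "fingers": 1},
    {"dx": 0, "dy": 0, "dz": 0, "rx": 0, "ry": 0, "rz": 0.12, "fingers": 1},
    {"dx": 0, "dy": 0, "dz": 0, "rx": 0, "ry": 0, "rz": 0.12, "fingers": 1},
    {"dx": 0, "dy": 0, "dz": 0, "rx": 0, "ry": 0, "rz": 0.12, "fingers": 1},
    {"dx": 0, "dy": 0, "dz": 0, "rx": 0, "ry": 0, "rz": 0, "fingers": 1},
    {"dx": 0, "dy": 0, "dz": 0, "rx": 0, "ry": 0, "rz": 0, "fingers": 1},
  ],
)

```text
clock: 50.0
tcp_pos: [0.5769, -0.397, 0.1527]
orientation: [0.002, 0.078, 0.997, 0.002]
wrist_force: [3.9, 5.4, 4.1]
finger_gap: 0.0088
```

```bash
python3 st.py
```

```text
j [-0.719  0.626  0.164  1.107  0.005 -0.563] tcp [ 0.5769 -0.397   0.1527] local -0.0754 -0.4082 F [3.9 5.4 4.1] [ 1.26 -1.02 -0.03]
[[-0.988  0.156  0.004]
 [ 0.156  0.988  0.003]
 [-0.004  0.003 -1.   ]]
```

Request:
servo_tool(
  deltas=[
    {"dx": 0, "dy": 0, "dz": 0, "rx": 0, "ry": 0, "rz": 0.06, "fingers": 1},
    {"dx": 0, "dy": 0, "dz": 0, "rx": 0, "ry": 0, "rz": 0.06, "fingers": 1},
    {"dx": 0, "dy": 0, "dz": 0, "rx": 0, "ry": 0, "rz": 0, "fingers": 1},
    {"dx": 0, "dy": 0, "dz": 0, "rx": 0, "ry": 0, "rz": 0, "fingers": 1},
  ],
)

```text
clock: 50.4
tcp_pos: [0.5768, -0.3966, 0.1527]
orientation: [0.002, 0.018, 1.0, 0.002]
wrist_force: [4.3, 6.5, 5.3]
finger_gap: 0.0092
```

```bash
python3 st.py
```

```text
j [-0.719  0.626  0.164  1.108  0.005 -0.683] tcp [ 0.5768 -0.3966  0.1527] local -0.0755 -0.4078 F [4.3 6.5 5.3] [ 1.48 -0.98 -0.01]
[[-0.999  0.036  0.004]
 [ 0.036  0.999  0.003]
 [-0.004  0.004 -1.   ]]
```

Request:
servo_tool(
  deltas=[
    {"dx": 0, "dy": 0, "dz": 0, "rx": 0, "ry": 0, "rz": 0.04, "fingers": 1},
    {"dx": 0, "dy": 0, "dz": 0, "rx": 0, "ry": 0, "rz": 0.03, "fingers": 1},
    {"dx": 0, "dy": 0, "dz": 0, "rx": 0, "ry": 0, "rz": 0, "fingers": 1},
    {"dx": 0, "dy": 0, "dz": 0, "rx": 0, "ry": 0, "rz": 0, "fingers": 1},
  ],
)

```text
clock: 50.8
tcp_pos: [0.5767, -0.3962, 0.1526]
orientation: [0.002, -0.017, 1.0, 0.002]
wrist_force: [4.1, 8.4, 6.3]
finger_gap: 0.0086
```

```bash
python3 st.py
```

```text
j [-0.718  0.625  0.163  1.109  0.006 -0.752] tcp [ 0.5767 -0.3962  0.1526] local -0.0757 -0.4073 F [4.1 8.4 6.3] [ 1.8  -0.96 -0.17]
[[-0.999 -0.034  0.004]
 [-0.034  0.999  0.004]
 [-0.004  0.004 -1.   ]]
```

Request:
servo_tool(
  deltas=[
    {"dx": 0, "dy": 1, "dz": 0, "rx": 0, "ry": 0, "rz": -0.08, "fingers": 1},
    {"dx": 0, "dy": 0.5, "dz": 0, "rx": 0, "ry": 0, "rz": -0.07, "fingers": 1},
    {"dx": 0, "dy": 0, "dz": 0, "rx": 0, "ry": 0, "rz": 0, "fingers": 1},
    {"dx": 0, "dy": 0, "dz": 4, "rx": 0, "ry": 0, "rz": 0, "fingers": 1},
    {"dx": 0, "dy": 0, "dz": 4, "rx": 0, "ry": 0, "rz": 0, "fingers": 1},
    {"dx": 0, "dy": 0, "dz": 0, "rx": 0, "ry": 0, "rz": 0, "fingers": 1},
    {"dx": 0, "dy": 0, "dz": 0, "rx": 0, "ry": 0, "rz": 0, "fingers": 1},
  ],
)

```text
clock: 51.5
tcp_pos: [0.5739, -0.3957, 0.1572]
orientation: [-0.002, 0.059, 0.998, 0.002]
wrist_force: [1.1, 3.6, -10.8]
finger_gap: 0.0088
```

```bash
python3 st.py
```

```text
j [-7.190e-01  6.220e-01  1.690e-01  1.123e+00  1.000e-03 -6.020e-01] tcp [ 0.5739 -0.3957  0.1572] local -0.0785 -0.407 F [  1.1   3.6 -10.8] [ 0.65 -0.36 -0.08]
[[-0.993  0.117 -0.004]
 [ 0.117  0.993  0.004]
 [ 0.004  0.004 -1.   ]]
```

Request:
servo_tool(
  deltas=[
    {"dx": 0.5, "dy": 0.5, "dz": -4, "rx": 0, "ry": 0, "rz": 0, "fingers": 1},
    {"dx": 0, "dy": 0, "dz": 0, "rx": 0, "ry": 0, "rz": -0.03, "fingers": 1},
    {"dx": 0, "dy": 0, "dz": 0, "rx": 0, "ry": 0, "rz": 0, "fingers": 1},
    {"dx": 0, "dy": 0, "dz": 0, "rx": 0, "ry": 0, "rz": 0, "fingers": 1},
  ],
)

```text
clock: 51.9
tcp_pos: [0.5756, -0.3967, 0.1563]
orientation: [0.0, 0.074, 0.997, -0.0]
wrist_force: [1.2, 1.1, -0.8]
finger_gap: 0.0091
```

```bash
python3 st.py|head -1
```

```text
j [-0.718  0.622  0.166  1.115 -0.    -0.57 ] tcp [ 0.5756 -0.3967  0.1563] local -0.0767 -0.4079 F [ 1.2  1.1 -0.8] [ 0.39 -0.13  0.  ]
```

Request:
servo_tool(
  deltas=[
    {"dx": 0, "dy": 0, "dz": 3, "rx": 0, "ry": 0, "rz": 0, "fingers": 1},
    {"dx": 0, "dy": 0, "dz": 3, "rx": 0, "ry": 0, "rz": 0, "fingers": 1},
    {"dx": 0, "dy": 0, "dz": 0, "rx": 0, "ry": 0, "rz": 0, "fingers": 1},
    {"dx": 0, "dy": 0, "dz": 0, "rx": 0, "ry": 0, "rz": 0, "fingers": 1},
  ],
)

```text
clock: 52.3
tcp_pos: [0.576, -0.3972, 0.1629]
orientation: [0.001, 0.074, 0.997, -0.001]
wrist_force: [1.4, -1.1, 0.7]
finger_gap: 0.0089
```

```bash
python3 st.py
```

```text
j [-0.718  0.618  0.176  1.127 -0.    -0.57 ] tcp [ 0.576  -0.3972  0.1629] local -0.0763 -0.4084 F [ 1.4 -1.1  0.7] [-0.05 -0.47 -0.01]
[[-0.989  0.147  0.002]
 [ 0.147  0.989 -0.002]
 [-0.002 -0.001 -1.   ]]
```

Request:
servo_tool(
  deltas=[
    {"dx": 0, "dy": 0, "dz": 5, "rx": 0, "ry": 0, "rz": 0, "fingers": 1},
    {"dx": 0, "dy": 0, "dz": 5, "rx": 0, "ry": 0, "rz": 0, "fingers": 1},
    {"dx": 0, "dy": 0, "dz": 5, "rx": 0, "ry": 0, "rz": 0, "fingers": 1},
    {"dx": 0, "dy": 0, "dz": 5, "rx": 0, "ry": 0, "rz": 0, "fingers": 1},
  ],
)

```text
clock: 52.7
tcp_pos: [0.5746, -0.3963, 0.1819]
orientation: [-0.001, 0.074, 0.997, 0.0]
wrist_force: [-0.4, 0.3, -0.4]
finger_gap: 0.0089
```

Request:
servo_tool(
  deltas=[
    {"dx": 0, "dy": 0, "dz": 5, "rx": 0, "ry": 0, "rz": 0, "fingers": 1},
    {"dx": 0, "dy": 0, "dz": 10, "rx": 0, "ry": 0, "rz": 0, "fingers": 1},
    {"dx": 0, "dy": 0, "dz": 15, "rx": 0, "ry": 0, "rz": 0, "fingers": 1},
    {"dx": 0, "dy": 0, "dz": 20, "rx": 0, "ry": 0, "rz": 0, "fingers": 1},
    {"dx": 0, "dy": 0, "dz": 0, "rx": 0, "ry": 0, "rz": 0, "fingers": 1},
    {"dx": 0, "dy": 0, "dz": 0, "rx": 0, "ry": 0, "rz": 0, "fingers": 1},
  ],
)

```text
clock: 53.3
tcp_pos: [0.5755, -0.3966, 0.232]
orientation: [0.0, 0.074, 0.997, -0.0]
wrist_force: [0.9, -0.2, -0.4]
finger_gap: 0.0087
```

```bash
python3 st.py; python3 - <<'E'
from h import *
T=read_camera("top");S=read_camera("side")
f=lambda i,w,h:cv2.resize(i[...,::-1],(w,h),interpolation=cv2.INTER_CUBIC)
cv2.imwrite("pics/k11.png",np.hstack([f(S["img"][230:380,215:350],432,480),f(T["img"][180:280,300:430],364,280) if 0 else cv2.copyMakeBorder(f(T["img"][180:280,300:430],364,280),0,200,0,0,cv2.BORDER_CONSTANT)]))
for d in cut_out("dish_mid","top")+cut_out("dish_mid","side"): print(round(d["confidence"],2),np.round(d["extent"]))
E
```

```text
j [-0.718  0.585  0.29   1.276 -0.    -0.57 ] tcp [ 0.5755 -0.3966  0.232 ] local -0.0768 -0.4078 F [ 0.9 -0.2 -0.4] [0.03 0.03 0.02]
[[-0.989  0.147  0.   ]
 [ 0.147  0.989 -0.   ]
 [-0.    -0.    -1.   ]]
0.45 [191. 249. 219. 271.]
0.39 [335. 225. 345. 240.]
0.97 [233. 261. 273. 288.]
0.58 [173. 290. 212. 320.]
```

View pics/k11.png

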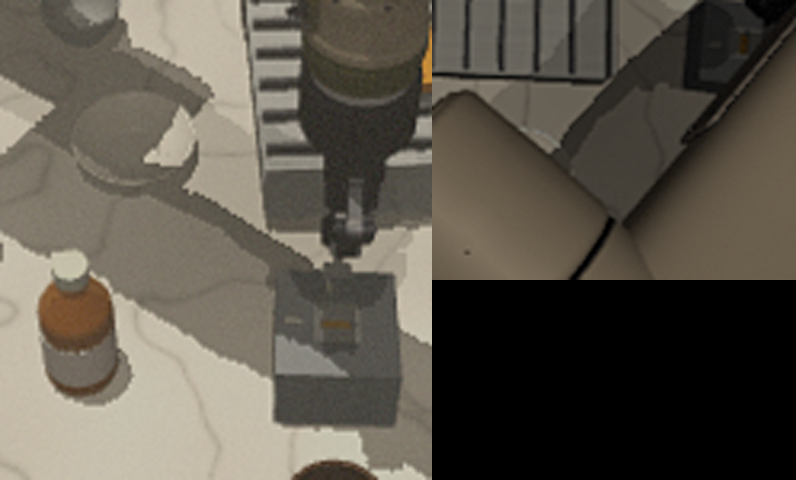

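Request:
servo_tool(
  deltas=[
    {"dx": 0, "dy": 10, "dz": 20, "rx": 0, "ry": 0, "rz": -0.14, "fingers": 1},
    {"dx": -10, "dy": 20, "dz": 10, "rx": 0, "ry": 0, "rz": -0.14, "fingers": 1},
    {"dx": -20, "dy": 25, "dz": 0, "rx": 0, "ry": 0, "rz": -0.14, "fingers": 1},
    {"dx": -25, "dy": 25, "dz": 0, "rx": 0, "ry": 0, "rz": -0.14, "fingers": 1},
    {"dx": -25, "dy": 25, "dz": 0, "rx": 0, "ry": 0, "rz": -0.14, "fingers": 1},
    {"dx": -25, "dy": 25, "dz": 0, "rx": 0, "ry": 0, "rz": -0.14, "fingers": 1},
    {"dx": -20, "dy": 20, "dz": 0, "rx": 0, "ry": 0, "rz": -0.14, "fingers": 1},
    {"dx": -15, "dy": 17, "dz": 0, "rx": 0, "ry": 0, "rz": -0.14, "fingers": 1},
  ],
)

```text
clock: 54.3
tcp_pos: [0.4336, -0.2278, 0.2607]
orientation: [-0.001, 0.595, 0.804, 0.0]
wrist_force: [0.0, -0.9, -0.7]
finger_gap: 0.0089
```

Request:
servo_tool(
  deltas=[
    {"dx": 0, "dy": 0, "dz": 0, "rx": 0, "ry": 0, "rz": -0.14, "fingers": 1},
    {"dx": 0, "dy": 0, "dz": 0, "rx": 0, "ry": 0, "rz": -0.14, "fingers": 1},
    {"dx": 0, "dy": 0, "dz": 0, "rx": 0, "ry": 0, "rz": -0.02, "fingers": 1},
    {"dx": 0, "dy": 0, "dz": 0, "rx": 0.1, "ry": 0, "rz": 0, "fingers": 1},
    {"dx": 0, "dy": 0, "dz": 0, "rx": 0.1, "ry": 0, "rz": 0, "fingers": 1},
    {"dx": 0, "dy": 0, "dz": 0, "rx": 0.1, "ry": 0, "rz": 0, "fingers": 1},
    {"dx": 0, "dy": 0, "dz": 0, "rx": 0.1, "ry": 0, "rz": 0, "fingers": 1},
    {"dx": 0, "dy": 0, "dz": 0, "rx": 0.1, "ry": 0, "rz": 0, "fingers": 1},
  ],
)

```text
clock: 55.1
tcp_pos: [0.4355, -0.2297, 0.2613]
orientation: [-0.176, 0.683, 0.687, 0.177]
wrist_force: [-0.5, 0.2, -0.6]
finger_gap: 0.0088
```

Request:
servo_tool(
  deltas=[
    {"dx": 0, "dy": 0, "dz": 0, "rx": 0.1, "ry": 0, "rz": 0, "fingers": 1},
    {"dx": 0, "dy": 0, "dz": 0, "rx": 0.1, "ry": 0, "rz": 0, "fingers": 1},
    {"dx": 0, "dy": 0, "dz": 0, "rx": 0.1, "ry": 0, "rz": 0, "fingers": 1},
    {"dx": 0, "dy": 0, "dz": 0, "rx": 0.1, "ry": 0, "rz": 0, "fingers": 1},
    {"dx": 0, "dy": 0, "dz": 0, "rx": 0, "ry": 0, "rz": 0, "fingers": 1},
    {"dx": 0, "dy": 0, "dz": 0, "rx": 0, "ry": 0, "rz": 0, "fingers": 1},
  ],
)

```text
clock: 55.7
tcp_pos: [0.4353, -0.2298, 0.2602]
orientation: [-0.307, 0.636, 0.638, 0.308]
wrist_force: [0.5, 0.4, -0.6]
finger_gap: 0.0091
```

```bash
python3 st.py; python3 - <<'E'
from h import *
S=read_camera("side");T=read_camera("top")
for n,c in (("side",S),("top",T)):
  for d in cut_out("dish_mid",n):
    e=d["extent"];print(n,round(d["confidence"],2),np.round(e),ray(c,(e[0]+e[2])/2,(e[1]+e[3])/2,.014).round(3))
E
```

```text
j [-0.888  0.628  0.12   1.837  0.517  0.465] tcp [ 0.4353 -0.2298  0.2602] local -0.2224 -0.2457 F [ 0.5  0.4 -0.6] [-0.8  -0.04  0.01]
[[-0.003  1.     0.   ]
 [ 0.622  0.002  0.783]
 [ 0.783  0.003 -0.622]]
side 0.9 [172. 288. 211. 321.] [ 0.259 -0.253  0.014]
side 0.67 [233. 263. 277. 287.] [ 0.43  -0.166  0.014]
top 0.65 [316. 221. 337. 248.] [ 0.458 -0.149  0.014]
```

Request:
servo_tool(
  deltas=[
    {"dx": 0, "dy": 0, "dz": -30, "rx": 0, "ry": 0, "rz": 0, "fingers": 1},
    {"dx": 0, "dy": 0, "dz": -40, "rx": 0, "ry": 0, "rz": 0, "fingers": 1},
    {"dx": 0, "dy": 0, "dz": -40, "rx": 0, "ry": 0, "rz": 0, "fingers": 1},
    {"dx": 0, "dy": 0, "dz": -25, "rx": 0, "ry": 0, "rz": 0, "fingers": 1},
    {"dx": 0, "dy": 0, "dz": -15, "rx": 0, "ry": 0, "rz": 0, "fingers": 1},
    {"dx": 0, "dy": 0, "dz": -12, "rx": 0, "ry": 0, "rz": 0, "fingers": 1},
    {"dx": 0, "dy": 0, "dz": 0, "rx": 0, "ry": 0, "rz": 0, "fingers": 1},
    {"dx": 0, "dy": 0, "dz": 0, "rx": 0, "ry": 0, "rz": 0, "fingers": 1},
  ],
)

```text
clock: 56.7
tcp_pos: [0.4356, -0.2296, 0.1003]
orientation: [-0.307, 0.636, 0.638, 0.308]
wrist_force: [0.5, -0.9, 0.1]
finger_gap: 0.009
```

Request:
servo_tool(
  deltas=[
    {"dx": 0, "dy": 0, "dz": -3, "rx": 0, "ry": 0, "rz": 0, "fingers": 1},
    {"dx": 0, "dy": 0, "dz": -2, "rx": 0, "ry": 0, "rz": 0, "fingers": 1},
    {"dx": 0, "dy": 0, "dz": 0, "rx": 0, "ry": 0, "rz": 0, "fingers": 1},
  ],
)

```text
clock: 57.0
tcp_pos: [0.4354, -0.2295, 0.0946]
orientation: [-0.307, 0.636, 0.638, 0.308]
wrist_force: [-0.0, -0.2, -0.6]
finger_gap: 0.0087
```

Request:
servo_tool(
  deltas=[
    {"dx": 0, "dy": 0, "dz": -3, "rx": 0, "ry": 0, "rz": 0, "fingers": 1},
    {"dx": 0, "dy": 0, "dz": -3, "rx": 0, "ry": 0, "rz": 0, "fingers": 1},
    {"dx": 0, "dy": 0, "dz": -2, "rx": 0, "ry": 0, "rz": 0, "fingers": 1},
    {"dx": 0, "dy": 0, "dz": 0, "rx": 0, "ry": 0, "rz": 0, "fingers": 1},
    {"dx": 0, "dy": 0, "dz": 0, "rx": 0, "ry": 0, "rz": 0, "fingers": 1},
  ],
)

```text
clock: 57.5
tcp_pos: [0.4353, -0.2293, 0.0863]
orientation: [-0.307, 0.636, 0.637, 0.308]
wrist_force: [0.0, -0.8, 0.3]
finger_gap: 0.0087
```

Request:
servo_tool(
  deltas=[
    {"dx": 0, "dy": 0, "dz": -1, "rx": 0, "ry": 0, "rz": 0, "fingers": 1},
    {"dx": 0, "dy": 0, "dz": 0, "rx": 0, "ry": 0, "rz": 0, "fingers": 0.5},
    {"dx": 0, "dy": 0, "dz": 0, "rx": 0, "ry": 0, "rz": 0, "fingers": 0.3},
    {"dx": 0, "dy": 0, "dz": 0, "rx": 0, "ry": 0, "rz": 0, "fingers": 0.3},
    {"dx": 0, "dy": 0, "dz": 0, "rx": 0, "ry": 0, "rz": 0, "fingers": 0.3},
    {"dx": 0, "dy": -15, "dz": 20, "rx": 0, "ry": 0, "rz": 0, "fingers": 0.3},
    {"dx": 0, "dy": -20, "dz": 30, "rx": 0, "ry": 0, "rz": 0, "fingers": 0.3},
    {"dx": 0, "dy": -20, "dz": 40, "rx": 0, "ry": 0, "rz": 0, "fingers": 0.3},
  ],
)

```text
clock: 58.3
tcp_pos: [0.4349, -0.2842, 0.1753]
orientation: [-0.309, 0.635, 0.637, 0.309]
wrist_force: [0.1, -0.6, -0.0]
finger_gap: 0.0302
```

Request:
servo_tool(
  deltas=[
    {"dx": 0, "dy": 0, "dz": 50, "rx": -0.1, "ry": 0, "rz": 0, "fingers": 0.3},
    {"dx": 0, "dy": 0, "dz": 40, "rx": -0.1, "ry": 0, "rz": 0, "fingers": 0.3},
    {"dx": 0, "dy": -30, "dz": 20, "rx": -0.1, "ry": 0, "rz": 0, "fingers": 0.3},
    {"dx": 0, "dy": -40, "dz": 0, "rx": -0.1, "ry": 0, "rz": 0, "fingers": 0.3},
    {"dx": 0, "dy": -40, "dz": 0, "rx": -0.1, "ry": 0, "rz": 0, "fingers": 0.3},
    {"dx": 0, "dy": -40, "dz": 0, "rx": -0.1, "ry": 0, "rz": 0, "fingers": 0.3},
    {"dx": 0, "dy": -40, "dz": 0, "rx": -0.1, "ry": 0, "rz": 0, "fingers": 0.3},
    {"dx": 0, "dy": 0, "dz": 0, "rx": 0, "ry": 0, "rz": 0, "fingers": 0.3},
  ],
)

```text
clock: 59.1
tcp_pos: [0.4352, -0.4775, 0.2862]
orientation: [-0.068, 0.703, 0.704, 0.07]
wrist_force: [0.2, 0.1, 0.5]
finger_gap: 0.0301
```

```bash
python3 st.py; python3 wl.py; python3 - <<'E'
from h import *
S=read_camera("side");T=read_camera("top")
f=lambda i,w,h:cv2.resize(i[...,::-1],(w,h),interpolation=cv2.INTER_CUBIC)
a=f(S["img"][120:375,220:400],424,600);b=f(T["img"][115:275,130:430],376,200);c=f(S["img"][245:300,225:285],376,345)
cv2.imwrite("pics/k12.png",np.hstack([a,np.vstack([b,c,np.zeros((55,376,3),np.uint8)])]))
for d in cut_out("key_bow","side"): print(round(d["confidence"],2),np.round(d["extent"]))
E
```

```text
j [-0.994  0.579  0.399  1.552  0.108  0.567] tcp [ 0.4352 -0.4775  0.2862] local -0.2144 -0.4933 F [0.2 0.1 0.5] [-0.17  0.01  0.03]
[[-0.001  1.     0.003]
 [ 0.981  0.001  0.193]
 [ 0.193  0.003 -0.981]]
top 0.98 625 local 0.043 0.383 rgb [114. 106.  16.] std 19.4
top 0.87 700 local -0.0 -0.008 rgb [120.  84.  39.] std 13.5
top 0.85 715 local -0.014 0.086 rgb [118.  84.  39.] std 13.4
top 0.85 654 local 0.057 -0.386 rgb [18. 85. 78.] std 13.2
top 0.84 699 local 0.0 -0.136 rgb [120.  83.  38.] std 13.6
top 0.55 705 local 0.012 0.22 rgb [118.  81.  36.] std 15.0
side 0.87 337 local 0.016 0.21 rgb [178. 129.  58.] std 26.0
side 0.82 462 local -0.011 0.079 rgb [180. 130.  57.] std 24.4
side 0.67 1089 local 0.064 -0.448 rgb [ 69. 150. 138.] std 20.8
side 0.56 526 local 0.005 -0.016 rgb [179. 130.  58.] std 25.3
side 0.55 662 local 0.006 -0.147 rgb [179. 130.  60.] std 24.8
side 0.54 264 local 0.052 0.316 rgb [182. 163.  15.] std 27.2
```

View pics/k12.png

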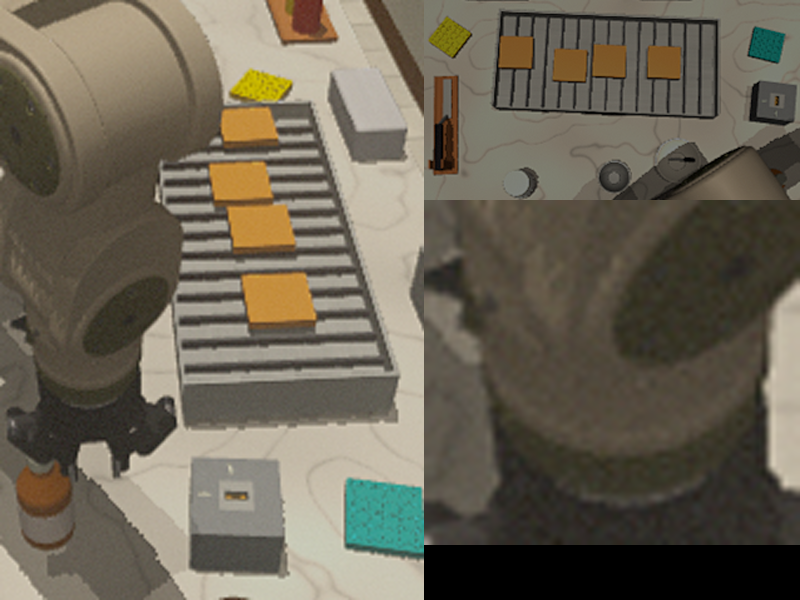

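```bash
python3 - <<'E'
from h import *
T=read_camera("top")
for d in cut_out("key_bow","top"): e=d["extent"];print(round(d["confidence"],2),np.round(e),ray(T,(e[0]+e[2])/2,(e[1]+e[3])/2,.02).round(3))
s=T["img"][225:262,316:348].astype(int).sum(2);m=(s<110);ys,xs=np.nonzero(m);print(m.sum(),xs.min()+316,xs.max()+316,ys.min()+225,ys.max()+225)
for r in s[8:24]: print(' '.join(f"{v:3d}" for v in r))
E
```

```text
98 327 347 241 261
216 256 346 356 358 365 369 369 370 374 376 374 378 387 371 339 301 204 211 215 214 212 211 206 204 205 199 194 187 199 218 193
241 301 372 345 364 370 371 372 371 378 377 383 392 376 289 197 207 216 217 216 218 215 213 209 209 202 201 199 193 189 203 210
286 349 353 357 367 368 369 373 377 381 390 369 340 297 207 223 225 230 230 223 221 217 215 215 211 205 204 199 197 189 189 208
288 366 356 361 368 369 373 377 385 366 342 295 190 191 204 215 218 214 215 221 227 222 216 213 211 207 207 203 200 192 188 204
342 347 358 367 369 372 374 385 372 287 194 194 198 191 195 213 209 198 194 199 216 230 217 215 216 212 209 204 197 198 192 184
371 340 359 365 371 374 383 371 291 196 199 198 223 246 240 243 243 241 238 209 188 214 227 218 215 212 209 207 203 198 192 184
360 353 363 370 376 382 369 284 204 204 200 234 248 243 243 241 243 241 246 242 221 195 221 230 227 221 220 211 207 202 193 188
350 354 363 378 362 333 286 202 213 215 214 227 231 235 224 228 224 225 232 248 256 212 152 191 186 185 185 190 186 199 200 193
342 356 373 360 281 194 208 218 209 193 189 169 178 181 1
[... 266 characters left out ...]
 168 138 127 118  75  10   0   0   0   0   0   0   0 117 204
326 267 192 207 213 221 219 226 215 211 250 248 246 248 245 247 251 232 194 178 189 168 104 112 125  90  93  89  81  97 162 194
303 180 202 209 215 218 220 221 198 195 242 238 232 237 238 238 237 238 243 244 249 230 177 199 217 189 187 186 181 191 208 191
273 190 209 209 216 216 218 226 213 218 239 235 235 235 234 233 236 233 235 237 239 224 191 209 222 216 215 214 208 203 196 188
200 194 209 206 212 216 219 215 219 220 229 237 236 232 233 231 233 232 235 235 233 195 169 217 212 209 208 206 202 200 190 182
206 194 203 209 211 213 217 215 215 212 212 233 237 236 234 233 234 233 238 234 210 186 204 213 209 206 203 202 197 197 191 185
```

```bash
python3 -c "
from workcell import job,env
print(job.hand_in(), env.get_state()['clock'])"
```

```text
the job is handed in; nothing more can be done
the job is handed in; nothing more can be done
```

The job is handed in, about 59 s in of the 210 s allowed, and every step was done in the order asked. All four waffles were there, and each lies smooth side up on the grill in the last pictures.

- **Key on:** I turned the key clockwise until the stop resisted, at about 0.6 N m.
- **Waffles:** I rolled each one over with the turner, and the gripper never touched a waffle. I slid the first three a little to the left with the blade to make room for the next.
- **Knocked waffle:** the leftmost one was knocked a few centimetres during the run, after I had turned it. It still measures flat, about 4 mm clear of the left wall.
- **Turner:** it is back in its rest and looks the same as in the first pictures.
- **Key off and out:** I turned the key back until the off stop resisted, then lifted it out. The first pull caught at about 11 N. I eased the key down and turned it slightly, and it came free. The slot looks aligned with off in the last picture.
- **Key in the dish:** it lies inside the left of the two white dishes, with its bow near the rim. It seems to rest on its narrow edge rather than flat. It is in the picture and the pixels, but the network did not find it in its last look.

The things I could see on the counter looked undisturbed. I did not re-measure the bystanders at the end, and part of the last picture was hidden by the arm.

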